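# Check-weigh a batch of castings on the beam scale

### The arm

A 7-joint arm with a two-finger parallel gripper is mounted at the origin on the work surface. World frame = base frame: x ahead of the robot, y to its left, z up, the work surface at z = 0. Lengths are in mm, angles in rad, forces in N, time in s.
With the tool pointing down it reaches from about 425 to 825 mm from the base axis. Payload 3.6 kg.
Tool frame: the origin (TCP) lies midway between the tips of the shut fingers; the grasp point (between the pads) lies 19 mm behind it; z points along the fingers, y is the direction in which the jaws open and shut (so a half turn about z gives the same grasp; the last joint's range is limited). The gripper opens to 93 mm and grips with 3 to 60 N. Pads are 15 mm wide; open, the fingers measure 128 mm over their backs; the gripper's body (75 mm by 188 mm) begins 65 mm behind the grasp point.
Start: joints at [1.165, 0.615, -0.013, 1.423, 0.008, 1.103, -0.04], TCP at [240.987, -603.645, 218.64] pointing down, gripper open.
Joint ranges: [-3.12, 3.12], [-0.3, 2.06], [-1.34, 1.32], [0.26, 2.42], [-1.36, 4.5], [0.01, 1.98], [-2.84, 2.84]. Speed limits (rad/s): [2.79, 2.79, 3.14, 3.14, 3.14, 3.14, 3.14].

### API

Orientations are given as a unit quaternion [w, x, y, z].
In Python, from workcell import readout, get_image, order gives the robot as it stands.
- The arm moves only by the shell command python3 -m creep 'ROWS'. ROWS is JSON, a list that holds one entry, the list of rows, each a list of 7 numbers: the shift along the tool's x, y, z in m, then the turn, a rotation vector about the tool's x, y, z in rad, then the opening, from -1 (shut) to 1 (fully open), so that 0 is half open. In form: [[[dx, dy, dz, wx, wy, wz, hand], ...]]. A call has 1 to 12 rows; each row shifts and turns the pose as measured when the row begins, along the tool's axes as they then stand; what a row does not reach is not made up. A row lasts 1/12 s, in which the tool goes at most 41.7 mm and 7.16 degrees, less where a joint would pass 70% of its speed; a pose out of reach is approached as far as the arm can. A call is refused whole if a number of a shift passes 0.0417 or a number of a turn 0.125, either way. A call with a gripper value outside its range is refused whole. The fingers move at their own pace and stop on an object; the grip force is fixed at half the most. Time passes only in rows, so rows that do not move let the fingers close. It gives the time, the measured TCP pose, the force and the opening at its end, in the units of the state.
- readout.state(): the state, without advancing time (a new reading comes with each control period).
- get_image(name): name is "scene" or "top"; returns a dict with "color" (420x560x3 uint8, red, green, blue), "depth" (420x560 float32, mm along the optical axis (not along the pixel's ray), 0 where there is no reading), "intrinsics" (3x3 intrinsics, pixels), "origin" and "rotation" of the camera in the world. Camera axes: x right, y down, z forward; pixel columns grow to the right and rows downward; lengths in mm; the calibration is good to about 2 mm. A picture is of the moment at which its call begins.
- order.job_done(): hands the job in, once; it reports no verdict.
The state is a dict: "time": time; "qpos": joint angles; "joint_velocities": joint speeds; "joint_efforts": joint torques, N m; "position": TCP position; "eef_rot": TCP orientation; "force": force on the tool from outside, world axes, zero at the start; "ft_torque": the same for the moment, N m; "opening": finger opening in mm.
Only numpy, scipy, OpenCV 4.12 (cv2) and the standard library are available. Lean on these libraries where they do the work, as an engineer would, in place of code of your own. Each camera call takes 0.05 s, during which the arm holds its last target.

### The job

Arrest the beam scale, then stand every brown casting upright on the left-hand pan and, on the right-hand pan, only the steel masters whose outlines match those castings. Free the beam fully, see it settle level for a second or more, and arrest it fully again with the castings still on their pan; then put all the castings upright in the plywood tray. Touch castings, masters and pans only while the beam is fully arrested, and leave the other things on the bench alone; the used masters may stay on the pan.

Things in the scene. Friction and masses are not known exactly. Their poses are not given: they have to be found in the camera images.
- scale: beam scale, grey base 130 x 520 x 28 mm, long side along its y; fixed. Origin: centre of its underside; its -x side (with the lever) faces the robot, +y is to the robot's left. The beam runs along y, 68 mm up; a pointer stands over the middle, with a white dial up to 157 mm high
- beam (a joint): tilt of the beam in rad: 0 level, positive when the left (+y) end is high, stops at +-0.09. Sprung towards level and damped: it settles in about 2 s when free; 80 g more on one pan than on the other tilts it about 0.07; a batch of good castings against its masters rests within 0.03. It only swings when the arrest lever frees it
- pan_l (a point): the left-hand pan (+y), for castings: steel plate, level at every tilt, inside 92 mm (x) x 212 mm (y), rim 5 mm high. Point: middle of its floor's upper face, 90 mm above the table when the beam is level; axes as the scale's. Where on the pan a load stands does not alter the balance
- pan_r (a point): the right-hand pan (-y), for masters: just like the left-hand one, 350 mm from it
- arrest (a joint): arrest lever at the middle of the scale's front, rad: 0 = leaning fully to the left (+y), beam arrested (held level from below); 1.2 = leaning fully to the right (-y), beam free. It stays where it is left; about 3 N at the knob moves it. The ends are firm stops
- arrest_knob (a point): middle of the lever's black knob, a cylinder of 24 mm diameter and 28 mm length lying along the scale's x. It swings in a plane along the scale's y, 90 mm from the lever's hinge, which lies at (-95, 0, 45) mm in the scale's frame; nothing stands within 40 mm of it but its own 10 mm rod below
- tray: shallow open plywood tray, 215 (x) x 118 (y) x 22 mm outside, walls and floor 6 mm; fixed, to the left or the right of the scale. Origin: centre of its underside
- tray_floor (a point): centre of the tray's inner floor (upper face); axes as the tray's; inner size 203 x 106 mm
- casting_round: rust-brown raw iron casting: a disc 50 mm across and 14 mm thick, on it a round boss of 26 mm diameter up to 40 mm height, to grip it by. Origin: centre of the underside, z up through the boss. May be absent
- master_round: bright steel master weight with the same outline as the round casting: a disc 50 mm across and 14 mm thick, on it a ringed round grip of 20 mm diameter up to 40 mm height. Weighs what a good round casting weighs. Origin: centre of the underside, z up
- casting_square: rust-brown raw iron casting: a square plate 46 x 46 x 16 mm, on it a round boss of 26 mm diameter up to 40 mm height, to grip it by. Origin: centre of the underside, z up through the boss. May be absent
- master_square: bright steel master weight with the same outline as the square casting: a square plate 46 x 46 x 16 mm, on it a ringed round grip of 20 mm diameter up to 40 mm height. Weighs what a good square casting weighs. Origin: centre of the underside, z up
- casting_oblong: rust-brown raw iron casting: an oblong plate 56 (its x) x 26 (its y) x 12 mm, on it a round boss of 26 mm diameter up to 40 mm height, to grip it by. Origin: centre of the underside, z up through the boss. May be absent
- master_oblong: bright steel master weight with the same outline as the oblong casting: an oblong plate 56 (its x) x 26 (its y) x 12 mm, on it a ringed round grip of 20 mm diameter up to 40 mm height. Weighs what a good oblong casting weighs. Origin: centre of the underside, z up
- punch: dark steel centre punch lying flat, 95 mm long, 12 mm thick; origin under its middle; a bystander, leave alone
- big_nut: large dark hexagon nut, 42 mm across, 19 mm high; origin under its middle; a bystander, leave alone
- wire_brush: wire brush lying on the bench; a bystander, leave alone
- paste_tin: tin of grinding paste, 72 mm across, 60 mm high; a bystander, leave alone
- screw_box: grey box with rods and screws, 200 (x) x 115 (y) x 50 mm, fixed, on the side where the tray is not; origin: centre of its underside
- pan_l_link: body of the left-hand pan; its origin lies 22 mm below the pan's floor
- pan_r_link: body of the right-hand pan; its origin lies 22 mm below the pan's floor
Mind the look-alikes: they are no part of the job. Leave any purple look-alike of the master_oblong alone.

How it is judged (in metres and radians):
On the way, in this order (a step that is already met when the one before it is completed fails the run):
1. the beam is arrested (value of joint arrest below 0.1 rad), for 0.2 s.
2. all castings stand on the left-hand pan, the beam arrested (value of joint arrest below 0.1 rad and x of casting_round in the frame of pan_l between -0.048 and 0.048 m and y of casting_round in the frame of pan_l between -0.105 and 0.105 m and z of casting_round in the frame of pan_l between -0.006 and 0.006 m and angle between each of casting_round, casting_square, casting_oblong's own z axis and vertical below 0.15 rad and x of casting_square in the frame of pan_l between -0.048 and 0.048 m and y of casting_square in the frame of pan_l between -0.105 and 0.105 m and z of casting_square in the frame of pan_l between -0.006 and 0.006 m and x of casting_oblong in the frame of pan_l between -0.048 and 0.048 m and y of casting_oblong in the frame of pan_l between -0.105 and 0.105 m and z of casting_oblong in the frame of pan_l between -0.006 and 0.006 m), for 0.2 s.
3. the lever is fully over to free, the castings stand on the left-hand pan and the free beam rests level, which needs exactly the matching masters on the right-hand pan (value of joint arrest above 1.05 rad and value of joint beam between -0.034 and 0.034 rad and velocity of joint beam between -0.03 and 0.03 rad/s and x of casting_round in the frame of pan_l between -0.048 and 0.048 m and y of casting_round in the frame of pan_l between -0.105 and 0.105 m and z of casting_round in the frame of pan_l between -0.006 and 0.006 m and angle between each of casting_round, casting_square, casting_oblong's own z axis and vertical below 0.15 rad and x of casting_square in the frame of pan_l between -0.048 and 0.048 m and y of casting_square in the frame of pan_l between -0.105 and 0.105 m and z of casting_square in the frame of pan_l between -0.006 and 0.006 m and x of casting_oblong in the frame of pan_l between -0.048 and 0.048 m and y of casting_oblong in the frame of pan_l between -0.105 and 0.105 m and z of casting_oblong in the frame of pan_l between -0.006 and 0.006 m), for 1 s.
4. the beam is arrested again, the castings still on the pan (all of step 2), for 0.2 s.
At the end, for the whole second after the job is handed in: The arrest lever is home (below 0.1 rad) and every casting present stands upright (within 0.15 rad) and at rest on the tray's floor (within 6 mm of it in height, its centre within the tray) (value of joint arrest below 0.1 rad and x of casting_round in the frame of tray_floor between -0.1 and 0.1 m and y of casting_round in the frame of tray_floor between -0.05 and 0.05 m and z of casting_round in the frame of tray_floor between -0.006 and 0.006 m and angle between each of casting_round, casting_square, casting_oblong's own z axis and vertical below 0.15 rad and linear speed of each of casting_round, casting_square, casting_oblong below 0.02 m/s and x of casting_square in the frame of tray_floor between -0.1 and 0.1 m and y of casting_square in the frame of tray_floor between -0.05 and 0.05 m and z of casting_square in the frame of tray_floor between -0.006 and 0.006 m and x of casting_oblong in the frame of tray_floor between -0.1 and 0.1 m and y of casting_oblong in the frame of tray_floor between -0.05 and 0.05 m and z of casting_oblong in the frame of tray_floor between -0.006 and 0.006 m); the robot touches nothing.
It fails at once if a casting, a master or the scale's pans touched by the fingers while the beam is not arrested (lever beyond 0.3 rad) (value of joint arrest above 0.3 rad and (contact force between the fingers and casting_round above 1 N or contact force between the fingers and casting_square above 1 N or contact force between the fingers and casting_oblong above 1 N or contact force between the fingers and master_round above 1 N or contact force between the fingers and master_square above 1 N or contact force between the fingers and master_oblong above 1 N or contact force between the fingers and pan_l_link above 1 N or contact force between the fingers and pan_r_link above 1 N)).
It fails at once if a bystander moved more than 40 mm (distance of any of punch, big_nut, wire_brush, paste_tin from where it was at the start of the episode above 0.04 m).
Of casting_round, casting_square, casting_oblong only 2 to 3 are there at a start; the rules pass over those that are not, and their reading is None.
At some moment in a run one of casting_round, casting_square, casting_oblong, master_round, master_square, master_oblong may be knocked a few centimetres aside while the robot is not near it.
It also fails if it takes over 210 s, if anything falls off the work surface, if the arm or the gripper's body presses on something with over 40 N, if the wrist force passes 120 N, or if a joint passes its speed limit or range.

## Working session

There is one attempt and no reset: what is moved stays moved. The work goes in short steps, Python scripts to look and compute and a shell command to move; the robot and the scene stay as the last step left them, time stands still between calls to the robot, and variables do not carry over. Pictures are saved under pics/ and viewed, and the job is handed in when it is done.

```bash
ls; mkdir -p pics
python3 - <<'E'
from workcell import readout,get_image
import cv2
s=readout.state();print(s)
for n in("scene","top"):
    g=get_image(n);cv2.imwrite(f"pics/{n}0.png",g["color"][:,:,::-1]);print(n,g["intrinsics"],g["origin"],g["rotation"])
E
```

```text
pics
{'time': 0.0, 'qpos': array([ 1.16452395,  0.61590084, -0.01258057,  1.42484002,  0.00814179,
        1.10339651, -0.0403834 ]), 'joint_velocities': array([-5.39881897e-04,  1.15535741e-03, -7.17539172e-04, -7.80468942e-04,
       -4.61365561e-04,  9.13979616e-05,  3.07328743e-04]), 'joint_efforts': array([ 8.54978748e-05, -4.58936012e+01,  2.08757767e-01, -1.65744638e+01,
       -6.11628522e-02,  2.06125231e-02,  2.29975767e-04]), 'position': array([ 240.65671159, -602.98391947,  217.51271683]), 'eef_rot': array([-1.21501709e-03,  9.82018134e-01,  1.88782493e-01, -2.80640786e-04]), 'force': array([-0.09507148,  0.54181117, -0.2510272 ]), 'ft_torque': array([ 0.04087243,  0.00421208, -0.00878457]), 'opening': 92.82801603675411}
scene [[401.84381634   0.         276.7851338 ]
 [  0.         401.84381634 208.91103369]
 [  0.           0.           1.        ]] [ 837.40953968 -416.15055319  815.86047403] [-0.30915493  0.87814772  0.34576331 -0.11716456]
top [[408.21732753   0.         277.35057092]
 [  0.         408.21732753 208.18360345]
 [  0.           0.           1.        ]] [ 266.44249767   -4.99616115 1146.95083157] [-0.06854075  0.70591898 -0.70161162  0.06871459]
```

View pics/scene0.png

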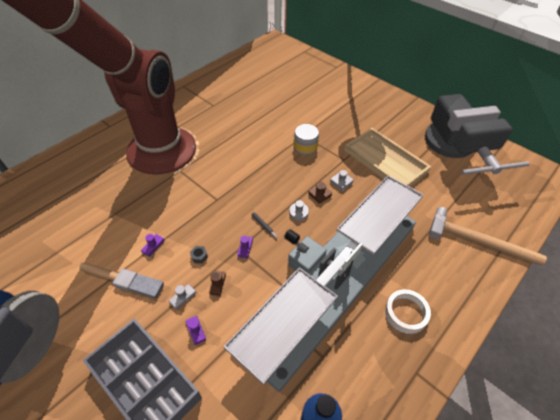

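View pics/top0.png

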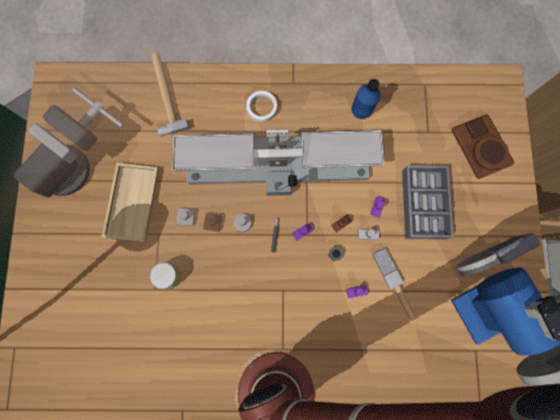

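```bash
cat > h.py <<'E'
import numpy as np, cv2
from workcell import readout,get_image
from scipy.spatial.transform import Rotation as R
def Rm(q): 
    q=np.array(q); 
    return q if q.shape==(3,3) else R.from_quat([q[1],q[2],q[3],q[0]]).as_matrix()
def ray(g,u,v,z):
    K=g["intrinsics"];d=Rm(g["rotation"])@np.array([(u-K[0,2])/K[0,0],(v-K[1,2])/K[1,1],1]);o=np.array(g["origin"])
    return (o+d*(z-o[2])/d[2]).round(1)
def proj(g,p):
    K=g["intrinsics"];c=Rm(g["rotation"]).T@(np.array(p,float)-g["origin"]);return (K[:2,:2]@(c[:2]/c[2])+K[:2,2]).round(1)
def pt(g,u,v):
    K=g["intrinsics"];d=g["depth"][v,u];return (np.array(g["origin"])+Rm(g["rotation"])@np.array([(u-K[0,2])/K[0,0],(v-K[1,2])/K[1,1],1])*d).round(1)
def cloud(g):
    K=g["intrinsics"];v,u=np.mgrid[:420,:560];d=g["depth"]
    c=np.stack([(u-K[0,2])/K[0,0]*d,(v-K[1,2])/K[1,1]*d,d],-1)
    return c@Rm(g["rotation"]).T+np.array(g["origin"])
def crop(g,name,u0,v0,u1,v1,f):
    cv2.imwrite("pics/"+name,cv2.resize(g["color"][v0:v1,u0:u1,::-1],None,fx=f,fy=f,interpolation=cv2.INTER_CUBIC))
def tcp():
    s=readout.state();print("t",round(s["time"],2),"p",s["position"].round(1),"q",s["eef_rot"].round(3),"open",round(s["opening"],1),"F",s["force"].round(1))
    M=Rm(s["eef_rot"]);print("x",M[:,0].round(3),"y",M[:,1].round(3));return s["position"],M
def go(target,yaw=None):
    """shift in tool axes (m) to reach target (mm, tcp)"""
    p,M=tcp();d=M.T@(np.array(target,float)-p)/1000;print("tool shift m",d.round(4))
    tilt=np.cross(M[:,2],[0,0,-1]);print("tilt fix(tool rotvec)",(M.T@tilt).round(3))
    return d
E
python3 - <<'E'
from h import *
g=get_image("top");crop(g,"t1.png",160,110,400,310,3.3);P=cloud(g)
np.save("/tmp/P.npy",P)
hsv=cv2.cvtColor(g["color"],cv2.COLOR_RGB2HSV)
for n,(u,v) in dict(brsq=(213,222),brob=(342,223),msq=(185,216),mrd=(243,222),mob=(369,234),knob=(292,181),tray=(131,203),panl=(212,153),panr=(342,149),tin=(163,276)).items():
    print(n,P[v,u].round(0),ray(g,u,v,30),hsv[v,u])
g=get_image("scene");crop(g,"s1.png",130,110,430,390,2.1)
E
```

```text
brsq [445. 172.  39.] [446.3 173.4  30. ] [ 13 111 108]
brob [ 444. -182.   40.] [ 445.7 -183.9   30. ] [ 10 120  83]
msq [461. 249.  40.] [462.7 251.8  30. ] [  9  11 156]
mrd [445.  89.  40.] [446.8  90.3  30. ] [  0   5 159]
mob [ 414. -255.   43.] [ 415.5 -257.5   30. ] [165   3 175]
knob [536. -42. 139.] [564.9 -45.5  30. ] [ 8 22 46]
tray [504. 414.   5.] [498.6 404.5  30. ] [ 19  69 202]
panl [625. 173.  92.] [646.3 183.6  30. ] [  0   4 173]
panr [ 639. -179.   91.] [ 660.7 -189.2   30. ] [156   7 175]
tin [297. 295.  60.] [297.9 303.   30. ] [  0   3 197]
```

View pics/t1.png

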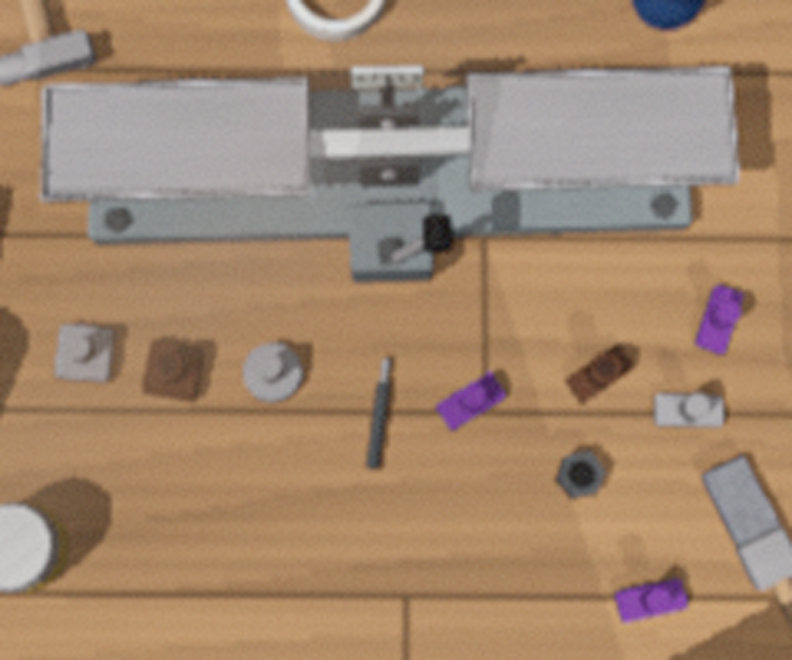

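View pics/s1.png

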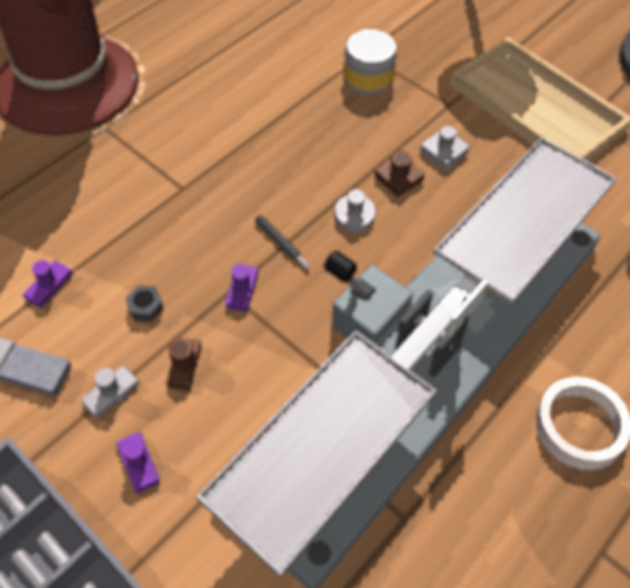

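```bash
cat >> h.py <<'E'
def comps(mask,P,amin=25):
    n,l,st,c=cv2.connectedComponentsWithStats(mask.astype(np.uint8))
    out=[]
    for i in range(1,n):
        if st[i,4]>=amin: out.append((l==i,st[i],c[i]))
    return out
def rect(P,m):
    q=P[m][:,:2].astype(np.float32);return cv2.minAreaRect(q)
E
python3 - <<'E'
from h import *
g=get_image("top");P=cloud(g);hsv=cv2.cvtColor(g["color"],cv2.COLOR_RGB2HSV)
Z=P[...,2];X=P[...,0];Y=P[...,1]
def show(name,m,amin=25):
    for mm,st,c in comps(m,P,amin):
        print(name,st[4],c.round(0),P[mm].mean(0).round(1),"med z",np.median(Z[mm]).round(1),rect(P,mm))
show("pan",(Z>82)&(Z<102)&(X>520)&(X<760)&(abs(Y)<350),800)
show("base",(Z>20)&(Z<36)&(X>500)&(X<720)&(abs(Y)<350),200)
show("tray",(Z>14)&(Z<30)&(Y>300)&(X>380)&(X<640),30)
show("trayfl",(Z>1)&(Z<11)&(Y>320)&(Y<500)&(X>380)&(X<640)&(hsv[...,1]<110),800)
show("knob",(Z>105)&(X>480)&(X<580)&(abs(Y)<100),10)
show("boss",(Z>32)&(Z<48)&(X>380)&(X<500)&(Y<300)&(Y>-310),6)
show("low",(Z>7)&(Z<25)&(X>300)&(X<500)&(Y<300)&(Y>-310),20)
m=hsv[...,2]<62
show("dark",m&(X>500)&(X<600)&(abs(Y)<90),5)
E
```

```text
pan 2832 [342. 149.] [ 639.1 -179.2   91.1] med z 91.0 ((639.1890869140625, -178.79483032226562), (100.29792785644531, 218.54112243652344), 2.002331495285034)
pan 2847 [213. 152.] [627.5 170.9  90.7] med z 90.5 ((626.8771362304688, 171.2249755859375), (100.426513671875, 218.64503479003906), 2.0931150913238525)
base 217 [262. 143.] [678.3  39.7  28.5] med z 28.5 ((677.01611328125, 35.960933685302734), (38.868858337402344, 61.366172790527344), 3.236069917678833)
base 213 [292. 142.] [681.7 -46.4  28.5] med z 28.5 ((680.5657958984375, -41.59142303466797), (36.4173698425293, 61.089256286621094), 0.2996333837509155)
base 2309 [277. 173.] [590.   -4.2  28.3] med z 28.3 ((601.2933959960938, -5.08953857421875), (68.40836334228516, 518.4773559570312), 2.020198345184326)
tray 592 [ 75. 177.] [574.  574.2  21.4] med z 21.3 ((571.46630859375, 575.215087890625), (54.377479553222656, 138.41514587402344), 64.01065063476562)
tray 667 [130. 202.] [504.7 412.1  20.8] med z 21.0 ((504.4875183105469, 411.2920227050781), (121.69914245605469, 215.3429718017578), 83.58354187011719)
trayfl 2440 [130. 203.] 
[... 2505 characters left out ...]
 3.672776222229004), (11.544939994812012, 79.22621154785156), 82.44989776611328)
low 137 [368. 235.] [ 415.8 -259.    12.5] med z 12.5 ((416.54620361328125, -260.0083923339844), (54.183250427246094, 26.105093002319336), 89.94758605957031)
low 156 [336. 254.] [ 361.7 -165.8   19.4] med z 19.6 ((362.0599060058594, -166.569091796875), (36.18562316894531, 38.27494430541992), 69.21633911132812)
low 293 [382. 261.] [ 341.4 -293.8   17.9] med z 18.2 ((337.7786865234375, -299.9992370605469), (71.32199096679688, 39.36090087890625), 23.40479278564453)
dark 84 [292. 180.] [538.5 -42.8 134.3] med z 137.9 ((548.8353881835938, -45.108543395996094), (21.99675750732422, 48.5454216003418), 77.35850524902344)
```

```bash
python3 -c "
from h import *
go([539,-41,220])"
```

```text
t 0.25 p [ 240.8 -603.3  218.1] q [-0.001  0.982  0.189 -0.   ] open 92.9 F [-0.1 -0.3  0.4]
x [ 0.929  0.371 -0.   ] y [ 0.371 -0.929 -0.001]
tool shift m [ 0.4854 -0.4117 -0.0014]
tilt fix(tool rotvec) [-0.001  0.     0.   ]
```

```bash
python3 -m creep '[[[0.03,-0.03,0,0,0,0.115,0],[0.03,-0.03,0,0,0,0.115,0],[0.03,-0.03,0,0,0,0.115,0],[0.03,-0.03,0,0,0,0,0],[0.03,-0.03,0,0,0,0,0],[0.03,-0.03,0,0,0,0,0]]]'; python3 -c "
from h import *
go([539,-41,220])"
```

```text
time: 0.75
position: [382.2, -409.7, 214.4]
eef_rot: [0.002, 1.0, -0.003, -0.004]
force: [1.1, -1.2, 0.0]
opening: 57.8
t 0.75 p [ 382.2 -409.7  214.4] q [ 0.002  1.    -0.003 -0.004] open 57.8 F [ 1.1 -1.2  0. ]
x [ 1.    -0.006 -0.009] y [-0.006 -1.     0.005]
tool shift m [ 0.1544 -0.3696 -0.0087]
tilt fix(tool rotvec) [ 0.005  0.009 -0.   ]
```

```bash
python3 -m creep '[[[0.015,-0.037,-0.001,0,0,0,0],[0.015,-0.037,-0.001,0,0,0,0],[0.015,-0.037,-0.001,0,0,0,0],[0.015,-0.037,-0.001,0,0,0,0],[0.015,-0.037,-0.001,0,0,0,0],[0.015,-0.037,-0.001,0,0,0,0],[0.015,-0.037,-0.001,0,0,0,0],[0.015,-0.037,-0.001,0,0,0,0],[0.015,-0.037,-0.001,0,0,0,0],[0,0,0,0,0,0,0]]]'
python3 - <<'E'
from h import *
go([539,-41,220])
g=get_image("scene");crop(g,"s2.png",200,80,480,300,2.6)
P=cloud(g);np.set_printoptions(suppress=True)
m=(P[...,2]>105)&(P[...,0]>500)&(P[...,0]<570)&(P[...,1]>-75)&(P[...,1]<20)&(P[...,2]<150)
for mm,st,c in comps(m,P,8): print(st,c,P[mm].mean(0),P[mm].min(0),P[mm].max(0))
E
```

```text
time: 1.58
position: [528.7, -51.9, 221.7]
eef_rot: [-0.0, 1.0, 0.006, -0.0]
force: [1.2, 1.7, -0.1]
opening: 46.5
t 1.58 p [528.7 -51.9 221.7] q [-0.     1.     0.006 -0.   ] open 46.5 F [ 1.2  1.7 -0.1]
x [ 1.     0.011 -0.001] y [ 0.011 -1.    -0.001]
tool shift m [ 0.0104 -0.0107  0.0017]
tilt fix(tool rotvec) [-0.001  0.001  0.   ]
[284 229  16  15 165] [291.43030303 236.07878788] [541.81195165 -44.71772724 133.59022747] [525.91531579 -54.12179664 119.6370149 ] [554.87264424 -30.77877914 139.99517604]
```

View pics/s2.png

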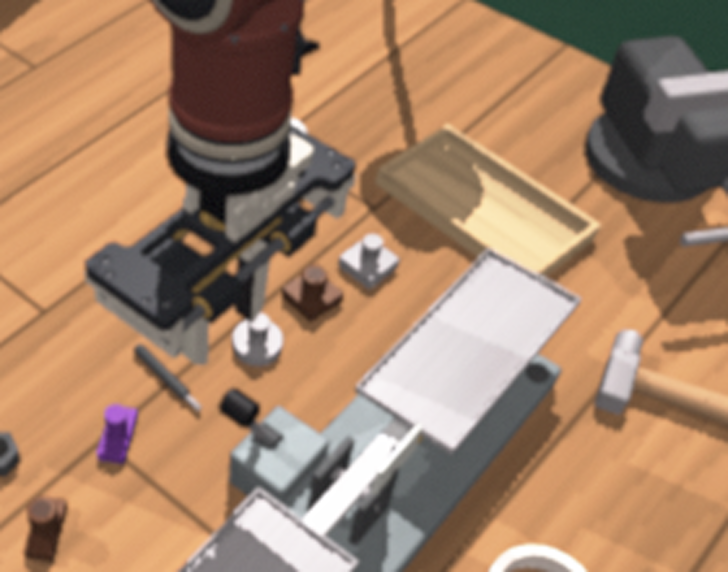

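```bash
python3 -m creep '[[[0.011,-0.01,0.02,0,0,0,0],[0,0,0.03,0,0,0,0],[0,0,0.03,0,0,0,0],[0,0,0.02,0,0,0,0],[0,0,0.007,0,0,0,0],[0,0,0,0,0,0,0]]]'
python3 - <<'E'
from h import *
go([540,-42,114])
E
```

```text
time: 2.13
position: [540.7, -51.5, 113.1]
eef_rot: [0.004, 1.0, 0.002, 0.003]
force: [1.3, 1.8, -0.8]
opening: 46.7
t 2.13 p [540.7 -51.5 113.1] q [0.004 1.    0.002 0.003] open 46.7 F [ 1.3  1.8 -0.8]
x [1.    0.004 0.005] y [ 0.004 -1.     0.008]
tool shift m [-0.0007 -0.0095 -0.001 ]
tilt fix(tool rotvec) [ 0.008 -0.005  0.   ]
```

```bash
python3 -m creep '[[[0,-0.02,0,0,0,0,0],[0,-0.02,0,0,0,0,0],[0,-0.02,0,0,0,0,0],[0,-0.02,0,0,0,0,0],[0,0,0,0,0,0,0]]]'
python3 - <<'E'
from h import *
go([540,56,114])
E
```

```text
time: 2.55
position: [544.1, 13.8, 118.5]
eef_rot: [0.012, 1.0, -0.007, 0.007]
force: [-0.1, 1.3, 0.2]
opening: 46.7
t 2.55 p [544.1  13.8 118.5] q [ 0.012  1.    -0.007  0.007] open 46.7 F [-0.1  1.3  0.2]
x [ 1.    -0.014  0.014] y [-0.014 -1.     0.023]
tool shift m [-0.0048 -0.0423  0.0034]
tilt fix(tool rotvec) [ 0.023 -0.014 -0.   ]
```

```bash
python3 -m creep '[[[-0.004,-0.015,0.005,0.02,-0.01,0,0],[0,-0.015,0.003,0,0,0,0],[0,-0.01,0,0,0,0,0],[0,-0.006,0,0,0,0,0],[0,0,0,0,0,0,0]]]'
python3 - <<'E'
from h import *
go([540,56,114])
E
```

```text
time: 2.97
position: [542.5, 48.6, 113.0]
eef_rot: [0.006, 1.0, -0.013, 0.004]
force: [0.3, 1.1, -0.2]
opening: 46.3
t 2.97 p [542.5  48.6 113. ] q [ 0.006  1.    -0.013  0.004] open 46.3 F [ 0.3  1.1 -0.2]
x [ 1.    -0.026  0.008] y [-0.027 -1.     0.013]
tool shift m [-0.0027 -0.0073 -0.0011]
tilt fix(tool rotvec) [ 0.013 -0.008  0.   ]
```

```bash
python3 -m creep '[[[-0.002,-0.007,0,0.012,-0.008,-0.04,0],[0,-0.006,0,0,0,0,0],[0,-0.005,0,0,0,0,0],[0,0,0,0,0,0,0]]]'
python3 - <<'E'
from h import *
go([540,56,114])
g=get_image("scene");crop(g,"s3.png",220,180,400,300,4)
P=cloud(g);np.set_printoptions(suppress=True)
hsv=cv2.cvtColor(g["color"],cv2.COLOR_RGB2HSV)
m=(P[...,2]>95)&(P[...,0]>500)&(P[...,0]<570)&(P[...,1]>0)&(P[...,1]<100)&(P[...,2]<140)
for mm,st,c in comps(m,P,8): print(st,c,P[mm].mean(0),P[mm].min(0),P[mm].max(0))
E
```

```text
time: 3.3
position: [541.0, 57.7, 112.8]
eef_rot: [0.005, 1.0, 0.003, -0.0]
force: [-0.2, 0.8, 0.1]
opening: 46.3
t 3.3 p [541.   57.7 112.8] q [ 0.005  1.     0.003 -0.   ] open 46.3 F [-0.2  0.8  0.1]
x [ 1.     0.005 -0.001] y [ 0.005 -1.     0.011]
tool shift m [-0.001   0.0017 -0.0012]
tilt fix(tool rotvec) [ 0.011  0.001 -0.   ]
[327 199   9  11  42] [331.30952381 204.80952381] [546.64932665  84.04729218 124.49813794] [539.7229031   78.94066441 112.26021533] [548.73289608  93.7124799  139.56458358]
[309 210  16  17 105] [317.04761905 218.27619048] [545.8610291   35.4464955  120.94689512] [533.37294008  16.81898162  95.4722545 ] [550.62916937  57.18966216 139.48160416]
```

View pics/s3.png

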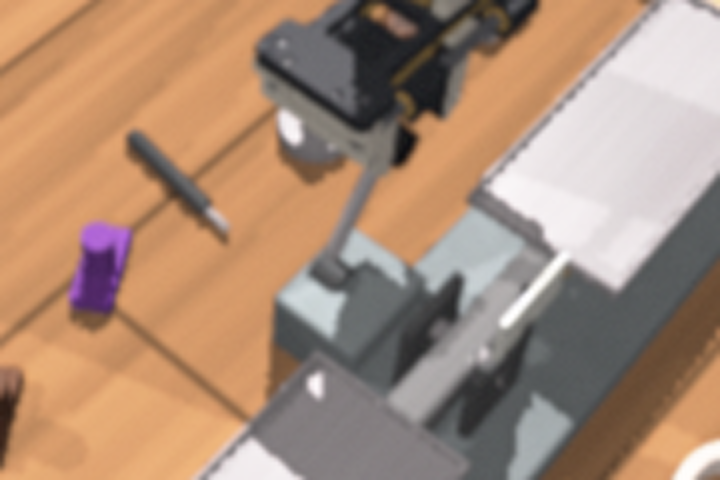

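```bash
python3 -m creep '[[[0,-0.006,0,0,0,0,0],[0,-0.006,0,0,0,0,0],[0,-0.005,0,0,0,0,0]]]';python3 -m creep '[[[0,-0.004,0,0,0,0,0],[0,-0.004,0,0,0,0,0]]]'
```

```text
time: 3.6
position: [541.3, 58.1, 112.4]
eef_rot: [0.016, 1.0, -0.003, -0.001]
force: [-0.1, -9.0, -1.2]
opening: 47.0
time: 3.77
position: [541.5, 58.0, 112.1]
eef_rot: [0.022, 1.0, -0.007, -0.001]
force: [0.1, -7.7, -0.8]
opening: 46.9
```

```bash
python3 -m creep '[[[0,0.01,0,0,0,0,0],[0,0,-0.02,0.04,0,-0.01,0],[0,0,-0.03,0,0,0,0],[0,0,-0.03,0,0,0,0],[-0.02,-0.03,-0.01,0,0,0,0],[-0.02,-0.03,0,0,0,0,0],[-0.02,-0.03,0,0,0,0,0],[-0.02,-0.02,0,0,0,0,0],[0,0,0,0,0,0,0]]]'
python3 - <<'E'
from h import *
go([448.6,178.5,150])
g=get_image("scene");crop(g,"s4.png",200,80,480,300,2.6)
P=cloud(g);np.set_printoptions(suppress=True)
m=(P[...,2]>95)&(P[...,0]>500)&(P[...,0]<570)&(P[...,1]>0)&(P[...,1]<70)&(P[...,2]<140)
for mm,st,c in comps(m,P,8): print(st,c,P[mm].mean(0),P[mm].min(0),P[mm].max(0))
E
```

```text
time: 4.52
position: [464.5, 172.1, 212.3]
eef_rot: [-0.011, 1.0, -0.005, 0.006]
force: [-0.4, 0.2, -0.5]
opening: 46.7
t 4.52 p [464.5 172.1 212.3] q [-0.011  1.    -0.005  0.006] open 46.7 F [-0.4  0.2 -0.5]
x [ 1.    -0.01   0.012] y [-0.009 -1.    -0.021]
tool shift m [-0.0167 -0.0049  0.0623]
tilt fix(tool rotvec) [-0.021 -0.012  0.   ]
[309 207  16  20 186] [315.50537634 215.54301075] [538.44755193  39.2187723  120.52914608] [522.6464673   24.49562221  95.28177467] [550.8096807   56.40727196 132.36628988]
```

View pics/s4.png

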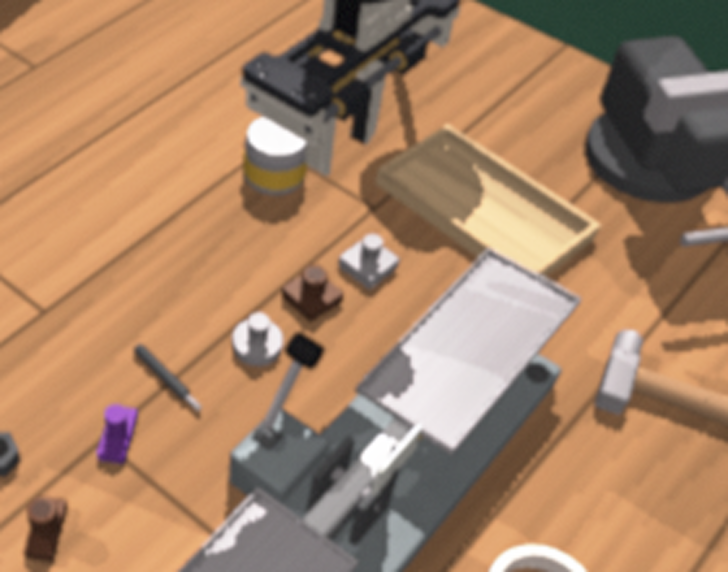

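```bash
python3 -m creep '[[[-0.009,-0.003,0.03,-0.02,-0.012,0,0],[-0.008,-0.003,0.03,0,0,0,0],[0,0,0.03,0,0,0,0],[0,0,0.03,0,0,0,0],[0,0,0,0,0,0,0]]]'
python3 - <<'E'
from h import *
go([448.6,178.5,18])
g=get_image("scene");P=cloud(g)
E
```

```text
time: 4.98
position: [459.3, 180.6, 94.0]
eef_rot: [-0.005, 1.0, -0.008, 0.011]
force: [0.1, -0.9, 0.1]
opening: 46.5
t 4.98 p [459.3 180.6  94. ] q [-0.005  1.    -0.008  0.011] open 46.5 F [ 0.1 -0.9  0.1]
x [ 1.    -0.015  0.021] y [-0.015 -1.    -0.011]
tool shift m [-0.0123  0.0031  0.0757]
tilt fix(tool rotvec) [-0.011 -0.021 -0.   ]
```

```bash
python3 -m creep '[[[-0.008,0.003,0.02,-0.012,-0.022,0,0],[-0.006,0,0.02,0,0,0,0],[0,0,0.015,0,0,0,0],[0,0,0,0,0,0,0]]]'
python3 - <<'E'
from h import *
go([448.6,178.5,18])
g=get_image("scene");crop(g,"s5.png",250,130,400,260,5)
E
```

```text
time: 5.37
position: [456.9, 179.2, 46.4]
eef_rot: [-0.004, 1.0, -0.011, 0.009]
force: [0.6, -0.5, -0.5]
opening: 46.5
t 5.37 p [456.9 179.2  46.4] q [-0.004  1.    -0.011  0.009] open 46.5 F [ 0.6 -0.5 -0.5]
x [ 1.    -0.023  0.019] y [-0.022 -1.    -0.007]
tool shift m [-0.0088  0.0011  0.0283]
tilt fix(tool rotvec) [-0.007 -0.019 -0.   ]
```

View pics/s5.png

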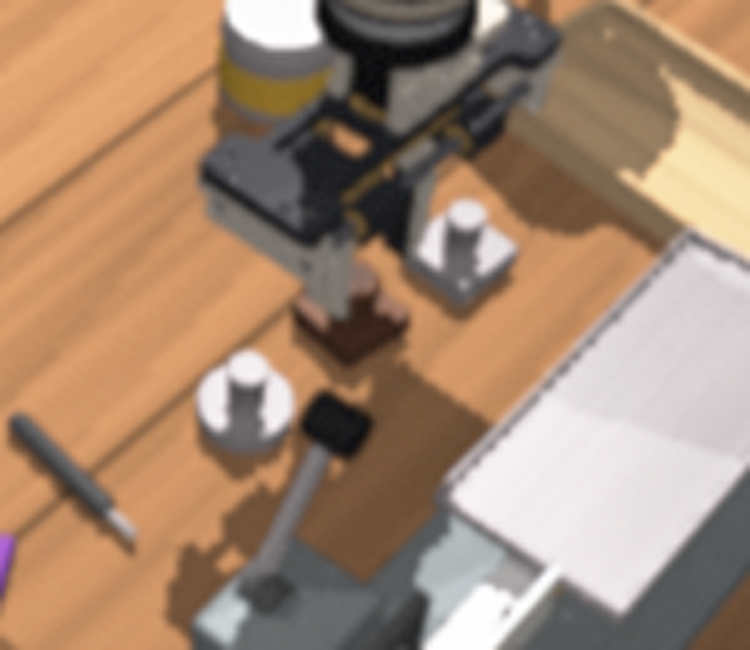

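```bash
python3 -m creep '[[[-0.012,0.002,0.006,-0.01,-0.03,-0.02,0],[-0.005,0.001,0.01,0,-0.01,0,0],[-0.002,0,0.005,0,0,0,0]]]'
python3 - <<'E'
from h import *
go([448.6,178.5,18])
E
```

```text
time: 5.67
position: [442.9, 177.7, 30.5]
eef_rot: [-0.001, 1.0, -0.001, -0.005]
force: [-0.4, -1.2, -0.0]
opening: 46.5
t 5.67 p [442.9 177.7  30.5] q [-0.001  1.    -0.001 -0.005] open 46.5 F [-0.4 -1.2 -0. ]
x [ 1.    -0.003 -0.011] y [-0.003 -1.    -0.002]
tool shift m [ 0.0058 -0.0008  0.0125]
tilt fix(tool rotvec) [-0.002  0.011 -0.   ]
```

```bash
python3 -m creep '[[[0.006,-0.001,0.006,0,0.012,0,0],[0.002,0,0.006,0,0,0,0],[0,0,0.002,0,0,0,0]]]'
python3 - <<'E'
from h import *
go([448.6,178.5,18])
E
```

```text
time: 5.92
position: [451.6, 179.1, 16.0]
eef_rot: [-0.002, 1.0, -0.001, 0.002]
force: [-2.7, -0.4, 17.4]
opening: 46.6
t 5.92 p [451.6 179.1  16. ] q [-0.002  1.    -0.001  0.002] open 46.6 F [-2.7 -0.4 17.4]
x [ 1.    -0.003  0.003] y [-0.003 -1.    -0.003]
tool shift m [-0.003   0.0006 -0.002 ]
tilt fix(tool rotvec) [-0.003 -0.003 -0.   ]
```

```bash
python3 -m creep '[[[-0.003,0,-0.003,0,0,0,0],[0,0,0,0,0,0,0],[0,0,0,0,0,0,-1],[0,0,0,0,0,0,-1],[0,0,0,0,0,0,-1],[0,0,0,0,0,0,-1],[0,0,0,0,0,0,-1]]]'
python3 - <<'E'
from h import *
go([448.6,178.5,18])
E
```

```text
time: 6.5
position: [449.1, 180.2, 18.7]
eef_rot: [-0.002, 1.0, -0.001, 0.002]
force: [0.5, -0.3, -1.3]
opening: 25.2
t 6.5 p [449.1 180.2  18.7] q [-0.002  1.    -0.001  0.002] open 25.2 F [ 0.5 -0.3 -1.3]
x [ 1.    -0.002  0.004] y [-0.002 -1.    -0.004]
tool shift m [-0.0005  0.0017  0.0007]
tilt fix(tool rotvec) [-0.004 -0.004  0.   ]
```

```bash
python3 -m creep '[[[0,0,-0.03,0,0,0,-1],[0,0,-0.04,0,0,0,-1],[0,0,-0.04,0,0,0,-1],[0.03,-0.007,-0.02,0,0,0,-1],[0.03,-0.007,0,0,0,0,-1],[0.03,-0.007,0,0,0,0,-1],[0.03,-0.007,0,0,0,0,-1],[0.03,-0.007,0,0,0,0,-1],[0.02,-0.005,0,0,0,0,-1],[0,0,0,0,0,0,-1]]]'
python3 - <<'E'
from h import *
go([625,221,112])
g=get_image("scene");crop(g,"s6.png",250,80,480,300,3)
E
```

```text
time: 7.33
position: [613.9, 213.7, 143.7]
eef_rot: [0.005, 1.0, -0.001, -0.011]
force: [0.2, 0.1, -2.9]
opening: 25.1
t 7.33 p [613.9 213.7 143.7] q [ 0.005  1.    -0.001 -0.011] open 25.1 F [ 0.2  0.1 -2.9]
x [ 1.    -0.002 -0.021] y [-0.002 -1.     0.01 ]
tool shift m [ 0.0118 -0.0076  0.0313]
tilt fix(tool rotvec) [0.01  0.021 0.   ]
```

View pics/s6.png

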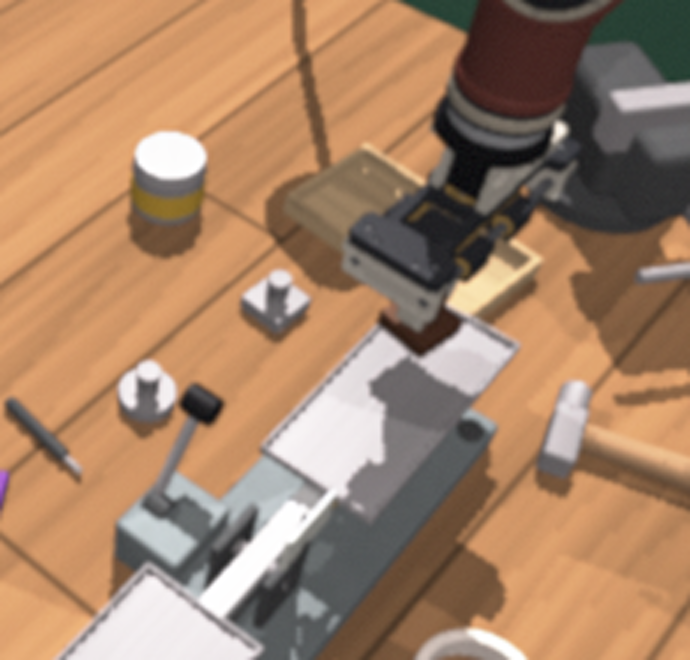

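```bash
python3 -m creep '[[[0.012,-0.008,0.005,0.01,0.02,0,-1],[0.003,-0.001,0.01,0,0,0,-1],[0,0,0,0,0,0,-1]]]'
python3 - <<'E'
from h import *
go([625,221,110])
E
```

```text
time: 7.63
position: [623.0, 220.8, 123.8]
eef_rot: [0.002, 1.0, -0.001, -0.006]
force: [0.3, -0.1, -3.6]
opening: 25.7
t 7.63 p [623.  220.8 123.8] q [ 0.002  1.    -0.001 -0.006] open 25.7 F [ 0.3 -0.1 -3.6]
x [ 1.    -0.003 -0.012] y [-0.002 -1.     0.004]
tool shift m [ 0.0022 -0.0003  0.0137]
tilt fix(tool rotvec) [ 0.004  0.012 -0.   ]
```

```bash
python3 -m creep '[[[0.002,0,0.006,0.004,0.012,0,-1],[0,0,0.005,0,0,0,-1],[0,0,0.003,0,0,0,-1],[0,0,0,0,0,0,-1]]]'
python3 - <<'E'
from h import *
go([625,221,109])
E
```

```text
time: 7.97
position: [621.8, 220.8, 108.5]
eef_rot: [0.001, 1.0, -0.001, -0.002]
force: [0.8, 0.6, -1.9]
opening: 25.2
t 7.97 p [621.8 220.8 108.5] q [ 0.001  1.    -0.001 -0.002] open 25.2 F [ 0.8  0.6 -1.9]
x [ 1.    -0.001 -0.004] y [-0.001 -1.     0.001]
tool shift m [ 0.0032 -0.0002 -0.0005]
tilt fix(tool rotvec) [ 0.001  0.004 -0.   ]
```

```bash
python3 -m creep '[[[0,0,0.001,0,0,0,-1],[0,0,0,0,0,0,0],[0,0,0,0,0,0,0],[0,0,0,0,0,0,0],[0,0,-0.03,0,0,0,0],[0,0,-0.04,0,0,0,0],[-0.035,0,-0.02,0,0,0,0],[-0.035,0,0,0,0,0,0],[-0.035,0.01,0,0,0,0,0],[-0.035,0.01,0,0,0,0,0],[-0.01,0,0,0,0,0,0],[0,0,0,0,0,0,0]]]'
cat > look.py <<'E'
from h import *
import sys
def run(tag):
    g=get_image("top");P=cloud(g);hsv=cv2.cvtColor(g["color"],cv2.COLOR_RGB2HSV);Z=P[...,2];X=P[...,0];Y=P[...,1]
    m=(Z>31)&(Z<48)&(X>380)&(X<520)&(Y<340)&(Y>-320)
    m|=(Z>118)&(Z<138)&(X>570)&(X<700)&(Y<300)&(Y>-300)&~((abs(Y)<60))
    m|=(Z>36)&(Z<52)&(X>400)&(X<620)&(Y>350)&(Y<480)
    for mm,st,c in comps(m,P,20):
        if st[4]>150: continue
        r=rect(P,mm);h=np.median(hsv[mm],0)
        kind="purple" if h[1]>60 and h[0]>110 else ("BROWN" if h[1]>60 else "steel")
        print(kind,st[4],"px",c.round(0),"xy",np.round(r[0],1),"size",np.round(r[1],0),"z",np.median(Z[mm]).round(1))
    cv2.imwrite(f"pics/{tag}_top.png",g["color"][:,:,::-1]);crop(g,f"{tag}_tc.png",90,110,400,270,2.5)
    g=get_image("scene");crop(g,f"{tag}_s.png",80,80,480,380,2)
if __name__=="__main__": run(sys.argv[1]);tcp()
E
python3 look.py a1
```

```text
time: 8.97
position: [469.4, 201.7, 205.7]
eef_rot: [-0.002, 1.0, -0.001, 0.003]
force: [0.7, 0.5, -0.6]
opening: 46.7
BROWN 83 px [193. 150.] xy [620.5 217.6] size [24. 23.] z 129.3
purple 45 px [380. 205.] xy [ 497.4 -289. ] size [17. 19.] z 40.3
BROWN 74 px [343. 222.] xy [ 448.4 -184.9] size [25. 23.] z 40.3
steel 47 px [242. 221.] xy [447.1  93.7] size [19. 19.] z 40.5
purple 46 px [303. 230.] xy [423.3 -75.3] size [18. 17.] z 40.1
steel 47 px [371. 233.] xy [ 416.8 -259.8] size [20. 16.] z 40.8
t 9.07 p [472.2 201.8 205.5] q [-0.002  1.    -0.001  0.004] open 46.4 F [0.6 1.  0.3]
x [ 1.    -0.003  0.009] y [-0.003 -1.    -0.004]
```

View pics/a1_s.png

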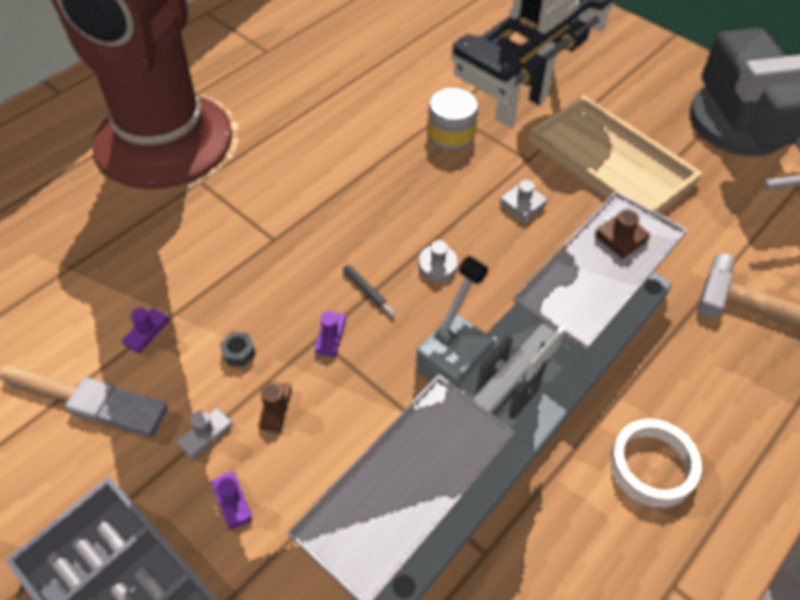

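```bash
python3 -m creep '[[[-0.008,-0.025,0.03,0,-0.008,0,0],[-0.002,-0.025,0.03,0,0,0,0],[0,-0.002,0.03,0,0,0,0],[0,0,0.03,0,0,0,0],[0,0,0.015,0,0,0,0],[0,0,0,0,0,0,0]]]'
python3 - <<'E'
from h import *
go([463.5,254.2,18])
g=get_image("scene");crop(g,"s7.png",270,90,420,220,5);P=cloud(g)
m=(P[...,2]>34)&(P[...,2]<48)&(P[...,0]>430)&(P[...,0]<500)&(P[...,1]>225)&(P[...,1]<290)
for mm,st,c in comps(m,P,8): print(st,c,P[mm].mean(0),P[mm].min(0),P[mm].max(0))
E
```

```text
time: 9.57
position: [480.4, 261.4, 67.7]
eef_rot: [-0.007, 1.0, -0.005, 0.011]
force: [-0.4, -0.3, -0.3]
opening: 46.5
t 9.57 p [480.4 261.4  67.7] q [-0.007  1.    -0.005  0.011] open 46.5 F [-0.4 -0.3 -0.3]
x [ 1.    -0.01   0.023] y [-0.01  -1.    -0.014]
tool shift m [-0.018   0.008   0.0492]
tilt fix(tool rotvec) [-0.014 -0.023 -0.   ]
[339 172   7   4  17] [341.41176471 173.70588235] [463.74656075 249.9276547   37.98207062] [454.79645647 244.74804095  35.112689  ] [472.25431283 255.14965981  42.15057972]
```

View pics/s7.png

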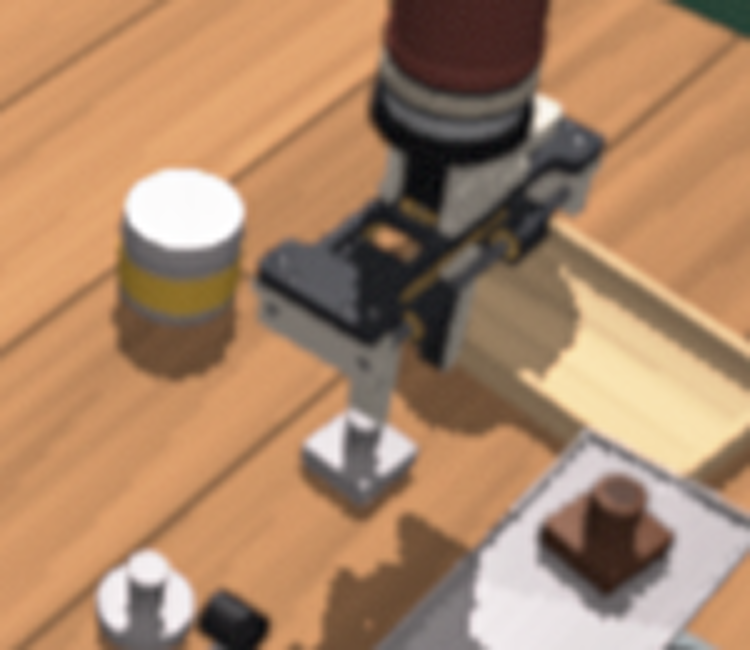

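```bash
python3 -m creep '[[[-0.016,0.007,0.01,-0.014,-0.025,-0.01,0],[-0.008,0.001,0.012,0,-0.01,0,0],[-0.002,0,0.005,0,0,0,0]]]'
python3 - <<'E'
from h import *
go([463.5,254.2,18])
E
```

```text
time: 9.87
position: [462.1, 255.7, 43.4]
eef_rot: [-0.002, 1.0, -0.001, -0.001]
force: [-1.1, -0.5, -0.8]
opening: 46.5
t 9.87 p [462.1 255.7  43.4] q [-0.002  1.    -0.001 -0.001] open 46.5 F [-1.1 -0.5 -0.8]
x [ 1.    -0.003 -0.002] y [-0.003 -1.    -0.005]
tool shift m [0.0014 0.0016 0.0254]
tilt fix(tool rotvec) [-0.005  0.002  0.   ]
```

```bash
python3 -m creep '[[[0.001,0.002,0.01,-0.005,0,0,0],[-0.001,0,0.007,0,0,0,0],[-0.001,0,0.003,0,0,0,0],[0,0,0,0,0,0,0]]]'
python3 - <<'E'
from h import *
go([463.5,254.2,18])
E
```

```text
time: 10.2
position: [465.9, 254.6, 24.0]
eef_rot: [-0.001, 1.0, -0.002, 0.003]
force: [0.1, -0.4, 0.5]
opening: 46.5
t 10.2 p [465.9 254.6  24. ] q [-0.001  1.    -0.002  0.003] open 46.5 F [ 0.1 -0.4  0.5]
x [ 1.    -0.005  0.006] y [-0.005 -1.    -0.003]
tool shift m [-0.0025  0.0005  0.006 ]
tilt fix(tool rotvec) [-0.003 -0.006 -0.   ]
```

```bash
python3 -m creep '[[[-0.003,0,0.003,-0.002,-0.005,0,0],[-0.001,0,0.002,0,0,0,0],[0,0,0,0,0,0,0],[0,0,0,0,0,0,-1],[0,0,0,0,0,0,-1],[0,0,0,0,0,0,-1],[0,0,0,0,0,0,-1],[0,0,0,0,0,0,-1]]]'
python3 - <<'E'
from h import *
go([463.5,254.2,18])
E
```

```text
time: 10.87
position: [463.5, 256.5, 20.2]
eef_rot: [-0.002, 1.0, -0.002, 0.003]
force: [0.3, 1.2, -2.1]
opening: 19.3
t 10.87 p [463.5 256.5  20.2] q [-0.002  1.    -0.002  0.003] open 19.3 F [ 0.3  1.2 -2.1]
x [ 1.    -0.004  0.005] y [-0.004 -1.    -0.004]
tool shift m [-0.      0.0023  0.0022]
tilt fix(tool rotvec) [-0.004 -0.005  0.   ]
```

```bash
python3 -m creep '[[[0,0,-0.03,0,0,0,-1],[0,0,-0.04,0,0,0,-1],[0,0,-0.04,0,0,0,-1],[0,0,-0.04,0,0,0,-1],[0.01,0.035,-0.02,0,0,0,-1],[0.01,0.035,0,0,0,0,-1],[0.01,0.035,0,0,0,0,-1],[0.01,0.035,0,0,0,0,-1],[0.015,0.035,0,0,0,0,-1],[0.02,0.035,0,0,0,0,-1],[0.02,0.035,0,0,0,0,-1]]]'
python3 - <<'E'
from h import *
go([637.4,-128.8,190])
E
```

```text
time: 11.78
position: [550.1, 14.3, 190.9]
eef_rot: [-0.001, 1.0, 0.012, -0.008]
force: [1.0, 0.3, -2.8]
opening: 19.1
t 11.78 p [550.1  14.3 190.9] q [-0.001  1.     0.012 -0.008] open 19.1 F [ 1.   0.3 -2.8]
x [ 1.     0.024 -0.017] y [ 0.024 -1.    -0.003]
tool shift m [ 0.0838  0.1452 -0.0009]
tilt fix(tool rotvec) [-0.003  0.017 -0.   ]
```

```bash
python3 -m creep '[[[0.015,0.03,0,0,0.015,0.02,-1],[0.016,0.03,0,0,0,0,-1],[0.018,0.03,0,0,0,0,-1],[0.018,0.025,0,0,0,0,-1],[0.015,0.018,0,0,0,0,-1],[0,0,0.02,0,0,0,-1],[0,0,0.02,0,0,0,-1],[0,0,0,0,0,0,-1]]]'
python3 - <<'E'
from h import *
go([637.4,-128.8,111])
g=get_image("scene");crop(g,"s8.png",180,130,420,370,2.5)
E
```

```text
time: 12.45
position: [629.1, -145.1, 140.1]
eef_rot: [0.004, 1.0, -0.01, -0.009]
force: [-1.4, 0.1, -4.9]
opening: 19.0
t 12.45 p [ 629.1 -145.1  140.1] q [ 0.004  1.    -0.01  -0.009] open 19.0 F [-1.4  0.1 -4.9]
x [ 1.    -0.019 -0.017] y [-0.019 -1.     0.009]
tool shift m [ 0.0085 -0.0167  0.0288]
tilt fix(tool rotvec) [ 0.009  0.017 -0.   ]
```

View pics/s8.png

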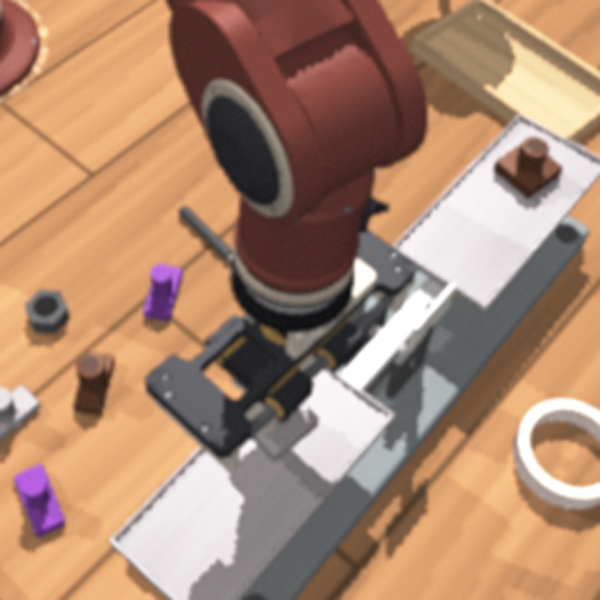

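```bash
python3 -m creep '[[[0.012,-0.005,0.01,0.009,0.02,-0.02,-1],[0.003,0,0.01,0,0,0,-1],[0.002,0,0.003,0,0,0,-1],[0,0,0,0,0,0,-1]]]'
python3 - <<'E'
from h import *
go([637.4,-140,111])
E
```

```text
time: 12.83
position: [646.2, -138.2, 119.0]
eef_rot: [-0.001, 1.0, 0.002, 0.001]
force: [-1.0, -0.1, -2.8]
opening: 19.1
t 12.83 p [ 646.2 -138.2  119. ] q [-0.001  1.     0.002  0.001] open 19.1 F [-1.  -0.1 -2.8]
x [1.    0.003 0.002] y [ 0.003 -1.    -0.001]
tool shift m [-0.0088  0.0018  0.008 ]
tilt fix(tool rotvec) [-0.001 -0.002 -0.   ]
```

```bash
python3 -m creep '[[[-0.008,0,0.003,0,0,0,-1],[-0.002,0,0.003,0,0,0,-1],[0,0,0.001,0,0,0,-1],[0,0,0,0,0,0,-1]]]'
python3 - <<'E'
from h import *
go([637.4,-140,111])
E
```

```text
time: 13.17
position: [636.6, -136.9, 114.1]
eef_rot: [-0.0, 1.0, 0.002, 0.002]
force: [-0.3, 0.2, -3.4]
opening: 19.4
t 13.17 p [ 636.6 -136.9  114.1] q [-0.     1.     0.002  0.002] open 19.4 F [-0.3  0.2 -3.4]
x [1.    0.005 0.004] y [ 0.005 -1.    -0.001]
tool shift m [0.0008 0.0031 0.0031]
tilt fix(tool rotvec) [-0.001 -0.004  0.   ]
```

```bash
python3 -m creep '[[[0,0,0.003,0,0,0,-1],[0,0,0.002,0,0,0,-1],[0,0,0,0,0,0,-1]]]'
```

```text
time: 13.42
position: [637.7, -136.9, 110.6]
eef_rot: [-0.0, 1.0, 0.003, 0.003]
force: [-0.0, -0.2, -1.7]
opening: 18.9
```

```bash
python3 -m creep '[[[0,0,0.001,0,0,0,-1],[0,0,0,0,0,0,0],[0,0,0,0,0,0,0],[0,0,0,0,0,0,0],[0,0,-0.03,0,0,0,0],[0,0,-0.04,0,0,0,0],[-0.03,0.018,-0.02,0,0,0,0],[-0.035,0.02,0,0,0,0,0],[-0.035,0.02,0,0,0,0,0],[-0.035,0.02,0,0,0,0,0],[-0.03,0.02,0,0,0,0,0],[0,0,0,0,0,0,0]]]'
python3 - <<'E'
from h import *
go([416.8,-260,60])
E
```

```text
time: 14.42
position: [475.9, -239.2, 206.2]
eef_rot: [0.003, 1.0, 0.006, 0.014]
force: [0.2, -0.6, 0.2]
opening: 46.7
t 14.42 p [ 475.9 -239.2  206.2] q [0.003 1.    0.006 0.014] open 46.7 F [ 0.2 -0.6  0.2]
x [1.    0.012 0.028] y [ 0.012 -1.     0.006]
tool shift m [-0.0634  0.0193  0.1446]
tilt fix(tool rotvec) [ 0.006 -0.028 -0.   ]
```

```bash
python3 look.py a2; python3 -m creep '[[[-0.03,0.01,0.03,0,-0.028,0,0],[-0.03,0.01,0.03,0,0,0,0],[-0.008,0,0.03,0,0,0,0],[0,0,0.03,0,0,0,0],[0,0,0,0,0,0,0]]]'
python3 - <<'E'
from h import *
go([416.8,-260,16])
E
```

```text
steel 56 px [329. 145.] xy [ 638.  -139.1] size [19. 20.] z 129.8
BROWN 88 px [193. 150.] xy [621.1 217.4] size [24. 25.] z 130.3
BROWN 71 px [343. 221.] xy [ 448.7 -185. ] size [25. 23.] z 40.3
steel 47 px [241. 221.] xy [447.9  93.6] size [18. 20.] z 39.5
purple 45 px [303. 230.] xy [424.1 -75.1] size [17. 17.] z 40.0
steel 47 px [371. 233.] xy [ 416.7 -259.9] size [17. 19.] z 40.0
t 14.52 p [ 481.9 -234.4  206.5] q [0.001 1.    0.01  0.017] open 46.4 F [-0.3  0.3 -0.2]
x [0.999 0.02  0.034] y [ 0.02  -1.     0.003]
time: 14.93
position: [430.9, -253.2, 87.0]
eef_rot: [0.003, 1.0, 0.016, 0.014]
force: [0.6, 1.0, -0.3]
opening: 46.4
t 14.93 p [ 430.9 -253.2   87. ] q [0.003 1.    0.016 0.014] open 46.4 F [ 0.6  1.  -0.3]
x [0.999 0.033 0.027] y [ 0.033 -0.999  0.007]
tool shift m [-0.0163  0.0059  0.0706]
tilt fix(tool rotvec) [ 0.007 -0.027 -0.   ]
```

View pics/a2_s.png

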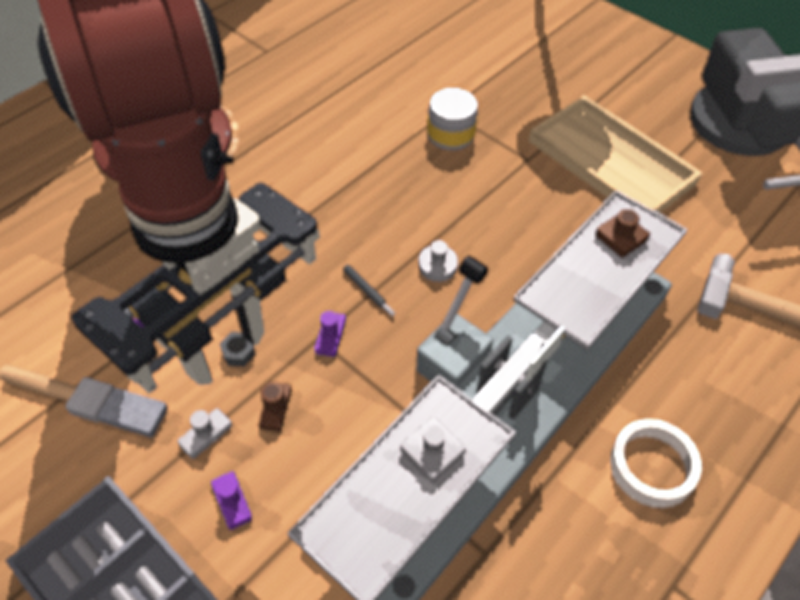

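```bash
python3 -m creep '[[[-0.016,0.006,0.015,0.007,-0.035,0.03,0],[-0.008,0.002,0.015,0,-0.01,0,0],[-0.003,0,0.01,0,0,0,0]]]'
python3 - <<'E'
from h import *
go([416.8,-260,16])
E
```

```text
time: 15.18
position: [413.2, -260.2, 48.2]
eef_rot: [0.0, 1.0, 0.005, -0.004]
force: [0.3, 0.1, -0.2]
opening: 46.5
t 15.18 p [ 413.2 -260.2   48.2] q [ 0.     1.     0.005 -0.004] open 46.5 F [ 0.3  0.1 -0.2]
x [ 1.     0.011 -0.009] y [ 0.011 -1.     0.001]
tool shift m [ 0.0039 -0.0002  0.0322]
tilt fix(tool rotvec) [0.001 0.009 0.   ]
```

```bash
python3 -m creep '[[[0.003,0,0.012,0,0.008,0,0],[0,0,0.01,0,0,0,0],[0,0,0.003,0,0,0,0],[0,0,0,0,0,0,0]]]'
python3 - <<'E'
from h import *
go([416.8,-260,16])
E
```

```text
time: 15.52
position: [424.7, -258.2, 23.8]
eef_rot: [0.001, 1.0, 0.01, 0.004]
force: [-0.3, 0.1, 0.3]
opening: 46.4
t 15.52 p [ 424.7 -258.2   23.8] q [0.001 1.    0.01  0.004] open 46.4 F [-0.3  0.1  0.3]
x [1.    0.019 0.007] y [ 0.019 -1.     0.001]
tool shift m [-0.008   0.0017  0.0078]
tilt fix(tool rotvec) [ 0.001 -0.007 -0.   ]
```

```bash
python3 -m creep '[[[-0.007,0.001,0.004,0,-0.007,0,0],[-0.003,0,0.003,0,0,0,0],[0,0,0,0,0,0,0]]]'
python3 - <<'E'
from h import *
go([416.8,-260,16])
E
```

```text
time: 15.77
position: [416.9, -259.3, 18.0]
eef_rot: [0.001, 1.0, 0.011, 0.002]
force: [0.2, 0.2, -0.3]
opening: 46.1
t 15.77 p [ 416.9 -259.3   18. ] q [0.001 1.    0.011 0.002] open 46.1 F [ 0.2  0.2 -0.3]
x [1.    0.022 0.004] y [ 0.022 -1.     0.003]
tool shift m [-0.0002  0.0007  0.002 ]
tilt fix(tool rotvec) [ 0.003 -0.004  0.   ]
```

```bash
python3 -m creep '[[[0,0,0,0,0,0,-1],[0,0,0,0,0,0,-1],[0,0,0,0,0,0,-1],[0,0,0,0,0,0,-1],[0,0,0,0,0,0,-1],[0,0,-0.03,0,0,0,-1],[0,0,-0.04,0,0,0,-1],[0,0,-0.04,0,0,0,-1],[0.02,0,-0.03,0,0,0,-1],[0.03,-0.003,0,0,0,0,-1],[0.03,-0.003,0,0,0,0,-1],[0,0,0,0,0,0,-1]]]'
python3 - <<'E'
from h import *
go([640,-232,140])
g=get_image("scene");crop(g,"s9.png",180,130,420,370,2.5)
E
```

```text
time: 16.77
position: [494.5, -251.0, 163.4]
eef_rot: [-0.001, 1.0, 0.008, -0.001]
force: [1.4, 1.2, -1.1]
opening: 19.1
t 16.77 p [ 494.5 -251.   163.4] q [-0.001  1.     0.008 -0.001] open 19.1 F [ 1.4  1.2 -1.1]
x [ 1.     0.016 -0.002] y [ 0.016 -1.    -0.001]
tool shift m [ 0.1458 -0.0167  0.0231]
tilt fix(tool rotvec) [-0.001  0.002 -0.   ]
```

View pics/s9.png

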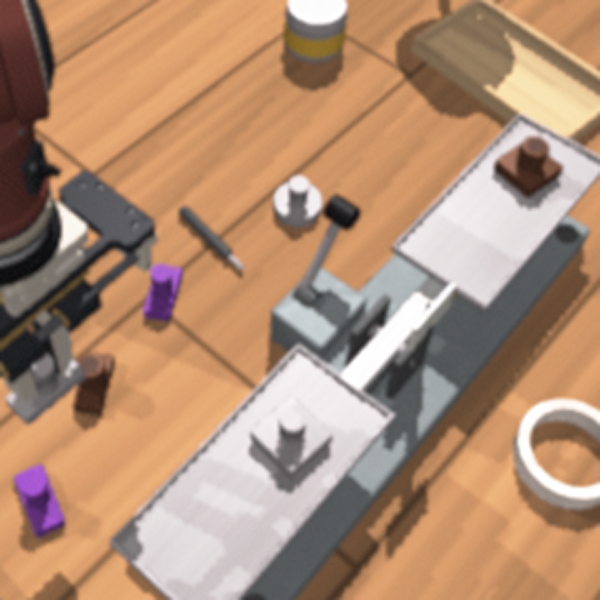

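```bash
python3 -m creep '[[[0.03,-0.004,0,0,0,0,-1],[0.03,-0.004,0,0,0,0,-1],[0.03,-0.004,0,0,0,0,-1],[0.03,-0.004,0.005,0,0,0,-1],[0.02,0,0.01,0,0,0,-1],[0,0,0,0,0,0,-1],[0,0,0,0,0,0,-1]]]'
python3 - <<'E'
from h import *
go([640,-232,110])
E
```

```text
time: 17.4
position: [622.2, -234.5, 137.3]
eef_rot: [-0.003, 1.0, 0.004, -0.016]
force: [0.1, -0.2, -2.5]
opening: 19.6
t 17.4 p [ 622.2 -234.5  137.3] q [-0.003  1.     0.004 -0.016] open 19.6 F [ 0.1 -0.2 -2.5]
x [ 0.999  0.007 -0.031] y [ 0.007 -1.    -0.006]
tool shift m [ 0.0187 -0.0022  0.0267]
tilt fix(tool rotvec) [-0.006  0.031  0.   ]
```

```bash
python3 -m creep '[[[0.014,0.002,0.008,-0.006,0.032,-0.02,-1],[0.003,0,0.008,0,0,0,-1],[0,0,0.003,0,0,0,-1],[0,0,0,0,0,0,-1]]]'
python3 - <<'E'
from h import *
go([640,-232,110])
E
```

```text
time: 17.73
position: [631.9, -238.1, 115.1]
eef_rot: [-0.001, 1.0, 0.012, -0.005]
force: [-0.4, 0.3, -2.3]
opening: 19.5
t 17.73 p [ 631.9 -238.1  115.1] q [-0.001  1.     0.012 -0.005] open 19.5 F [-0.4  0.3 -2.3]
x [ 1.     0.023 -0.01 ] y [ 0.023 -1.    -0.001]
tool shift m [ 0.0083 -0.0059  0.0051]
tilt fix(tool rotvec) [-0.001  0.01   0.   ]
```

```bash
python3 -m creep '[[[0.005,0,0.003,0,0.01,0,-1],[0.001,0,0.002,0,0,0,-1],[0,0,0.001,0,0,0,-1],[0,0,0,0,0,0,-1]]]'
python3 - <<'E'
from h import *
go([640,-232,108])
E
```

```text
time: 18.07
position: [635.6, -239.5, 109.5]
eef_rot: [-0.0, 1.0, 0.01, -0.001]
force: [0.5, 0.2, -1.6]
opening: 19.5
t 18.07 p [ 635.6 -239.5  109.5] q [-0.     1.     0.01  -0.001] open 19.5 F [ 0.5  0.2 -1.6]
x [ 1.     0.02  -0.002] y [ 0.02  -1.    -0.001]
tool shift m [ 0.0045 -0.0074  0.0015]
tilt fix(tool rotvec) [-0.001  0.002  0.   ]
```

```bash
python3 -m creep '[[[0,0,0.002,0,0,0,-1],[0,0,0.001,0,0,0,-1],[0,0,0,0,0,0,0],[0,0,0,0,0,0,0],[0,0,0,0,0,0,0],[0,0,-0.03,0,0,0,0],[0,0,-0.04,0,0,0,0],[-0.03,-0.005,-0.02,0,0,0,0],[-0.03,-0.005,0,0,0,0,0],[-0.03,-0.005,0,0,0,0,0],[-0.02,-0.005,0,0,0,0,0],[0,0,0,0,0,0,0]]]'; python3 look.py a3; python3 -c "
from h import *
go([448.5,-185,18])"
```

```text
time: 19.07
position: [525.5, -222.0, 203.3]
eef_rot: [0.002, 1.0, 0.011, 0.004]
force: [-0.0, 0.3, 0.4]
opening: 46.5
steel 55 px [329. 145.] xy [ 637.7 -138.8] size [19. 19.] z 129.8
BROWN 86 px [193. 150.] xy [620.4 217.2] size [25. 24.] z 130.5
BROWN 73 px [343. 221.] xy [ 448.4 -185.1] size [26. 23.] z 40.1
steel 45 px [242. 221.] xy [447.2  93.6] size [19. 18.] z 40.2
purple 45 px [303. 230.] xy [424. -75.] size [17. 17.] z 40.3
t 19.17 p [ 529.5 -222.6  203.3] q [0.002 1.    0.011 0.006] open 46.4 F [0.8 0.2 0.3]
x [1.    0.022 0.013] y [ 0.022 -1.     0.004]
t 19.17 p [ 529.5 -222.6  203.3] q [0.002 1.    0.011 0.006] open 46.4 F [0.8 0.2 0.3]
x [1.    0.022 0.013] y [ 0.022 -1.     0.004]
tool shift m [-0.0825 -0.0402  0.1841]
tilt fix(tool rotvec) [ 0.004 -0.013 -0.   ]
```

View pics/a3_s.png

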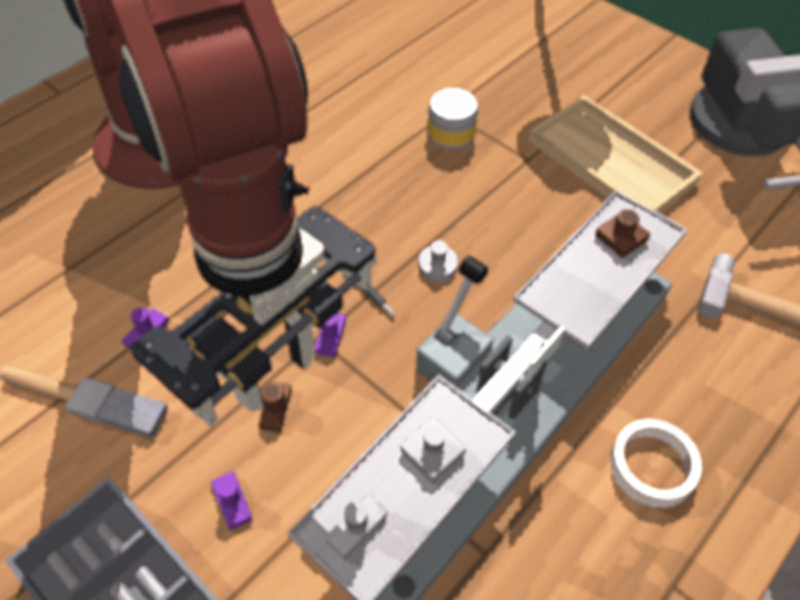

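```bash
python3 -m creep '[[[-0.03,-0.012,0.02,0,-0.013,0.02,0],[-0.03,-0.012,0.03,0,0,0,0],[-0.025,-0.012,0.03,0,0,0,0],[-0.008,-0.003,0.03,0,0,0,0],[0,0,0.02,0,0,0,0],[0,0,0,0,0,0,0]]]'; python3 -c "
from h import *
go([448.5,-185,17])"
```

```text
time: 19.67
position: [449.6, -186.7, 69.4]
eef_rot: [0.005, 1.0, 0.003, 0.011]
force: [0.4, 0.1, -0.6]
opening: 46.4
t 19.67 p [ 449.6 -186.7   69.4] q [0.005 1.    0.003 0.011] open 46.4 F [ 0.4  0.1 -0.6]
x [1.    0.005 0.021] y [ 0.005 -1.     0.011]
tool shift m [-0.0022 -0.0022  0.0523]
tilt fix(tool rotvec) [ 0.011 -0.021  0.   ]
```

```bash
python3 -m creep '[[[-0.005,-0.001,0.015,0.01,-0.025,0,0],[-0.004,0,0.014,0,-0.005,0,0],[-0.002,0,0.007,0,0,0,0],[0,0,0,0,0,0,0]]]'; python3 -c "
from h import *
go([448.5,-185,17])"
```

```text
time: 20.0
position: [447.2, -187.4, 32.1]
eef_rot: [0.001, 1.0, 0.004, -0.001]
force: [0.2, -0.6, 0.1]
opening: 46.5
t 20.0 p [ 447.2 -187.4   32.1] q [ 0.001  1.     0.004 -0.001] open 46.5 F [ 0.2 -0.6  0.1]
x [ 1.     0.008 -0.002] y [ 0.008 -1.     0.002]
tool shift m [ 0.0013 -0.0024  0.0151]
tilt fix(tool rotvec) [ 0.002  0.002 -0.   ]
```

```bash
python3 -m creep '[[[-0.001,-0.002,0.007,0,0,0,0],[-0.001,0,0.004,0,0,0,0],[0,0,0.001,0,0,0,0],[0,0,0,0,0,0,0]]]'; python3 -c "
from h import *
go([448.5,-185,17])"
```

```text
time: 20.33
position: [449.9, -186.4, 21.2]
eef_rot: [0.002, 1.0, 0.004, 0.003]
force: [0.6, -0.2, -0.8]
opening: 46.4
t 20.33 p [ 449.9 -186.4   21.2] q [0.002 1.    0.004 0.003] open 46.4 F [ 0.6 -0.2 -0.8]
x [1.    0.008 0.006] y [ 0.008 -1.     0.005]
tool shift m [-0.0014 -0.0015  0.0042]
tilt fix(tool rotvec) [ 0.005 -0.006  0.   ]
```

```bash
python3 -m creep '[[[-0.002,-0.001,0.003,0,-0.005,0,0],[0,0,0.001,0,0,0,0],[0,0,0,0,0,0,-1],[0,0,0,0,0,0,-1],[0,0,0,0,0,0,-1],[0,0,0,0,0,0,-1],[0,0,0,0,0,0,-1],[0,0,-0.03,0,0,0,-1],[0,0,-0.04,0,0,0,-1],[0,0,-0.04,0,0,0,-1],[0,0,-0.04,0,0,0,-1],[0,0,-0.02,0,0,0,-1]]]'; python3 -c "
from h import *
go([628.6,121,190])"
```

```text
time: 21.33
position: [443.1, -183.0, 187.8]
eef_rot: [-0.001, 1.0, 0.004, -0.008]
force: [0.2, -0.7, -1.7]
opening: 25.6
t 21.33 p [ 443.1 -183.   187.8] q [-0.001  1.     0.004 -0.008] open 25.6 F [ 0.2 -0.7 -1.7]
x [ 1.     0.008 -0.017] y [ 0.008 -1.    -0.001]
tool shift m [ 0.1879 -0.3025 -0.0049]
tilt fix(tool rotvec) [-0.001  0.017  0.   ]
```

```bash
python3 -m creep '[[[0.005,-0.03,0,0,0.015,0,-1],[0.01,-0.033,0,0,0,0,-1],[0.012,-0.033,0,0,0,0,-1],[0.012,-0.033,0,0,0,0,-1],[0.012,-0.033,0,0,0,0,-1],[0.012,-0.033,0,0,0,0,-1],[0.015,-0.033,0,0,0,0,-1],[0.02,-0.033,0,0,0,0,-1],[0.02,-0.02,0,0,0,0,-1],[0.03,-0.01,0,0,0,0,-1],[0.02,0,0,0,0,0,-1],[0,0,0,0,0,0,-1]]]'; python3 -c "
from h import *
go([628.6,121,120])
g=get_image('scene');crop(g,'s10.png',240,80,480,320,2.5)"
```

```text
time: 22.33
position: [613.4, 117.7, 190.4]
eef_rot: [0.002, 1.0, -0.0, 0.001]
force: [0.2, -0.3, -1.0]
opening: 25.3
t 22.33 p [613.4 117.7 190.4] q [ 0.002  1.    -0.     0.001] open 25.3 F [ 0.2 -0.3 -1. ]
x [ 1.    -0.     0.003] y [-0.    -1.     0.004]
tool shift m [ 0.015  -0.0036  0.0704]
tilt fix(tool rotvec) [ 0.004 -0.003  0.   ]
```

View pics/s10.png

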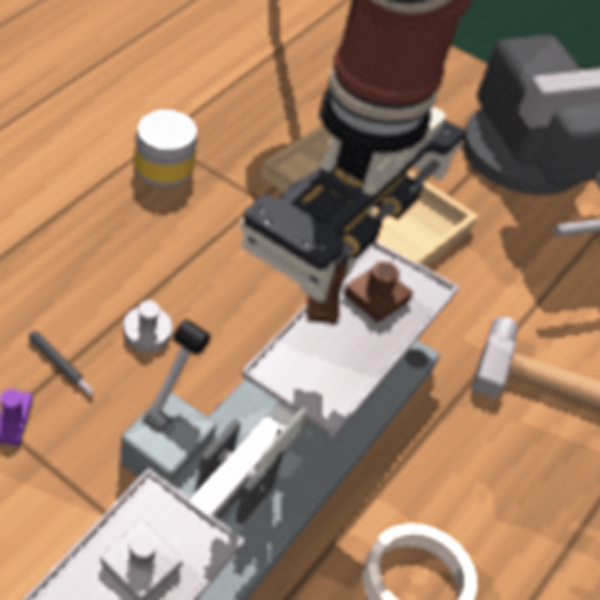

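```bash
python3 -m creep '[[[0.01,-0.003,0.02,0,0,0,-1],[0,0,0.02,0,0,0,-1],[0,0,0.015,0,0,0,-1],[0,0,0.005,0,0,0,-1],[0,0,0,0,0,0,-1]]]'; python3 -c "
from h import *
go([628.6,121,108.5])"
```

```text
time: 22.8
position: [615.2, 118.0, 127.3]
eef_rot: [0.003, 1.0, -0.001, -0.004]
force: [-0.2, 0.3, -0.9]
opening: 25.0
t 22.8 p [615.2 118.  127.3] q [ 0.003  1.    -0.001 -0.004] open 25.0 F [-0.2  0.3 -0.9]
x [ 1.    -0.003 -0.008] y [-0.003 -1.     0.006]
tool shift m [ 0.0136 -0.0032  0.0186]
tilt fix(tool rotvec) [0.006 0.008 0.   ]
```

```bash
python3 -m creep '[[[0.012,-0.003,0.007,0.005,0.008,0,-1],[0.005,0,0.006,0,0,0,-1],[0.001,0,0.002,0,0,0,-1],[0,0,0,0,0,0,-1]]]'; python3 -c "
from h import *
go([628.6,121,108.5])"
```

```text
time: 23.13
position: [634.5, 119.9, 113.2]
eef_rot: [0.0, 1.0, -0.002, 0.001]
force: [-1.1, 0.2, -1.3]
opening: 24.9
t 23.13 p [634.5 119.9 113.2] q [ 0.     1.    -0.002  0.001] open 24.9 F [-1.1  0.2 -1.3]
x [ 1.    -0.004  0.002] y [-0.004 -1.     0.001]
tool shift m [-0.006  -0.0011  0.0047]
tilt fix(tool rotvec) [ 0.001 -0.002 -0.   ]
```

```bash
python3 -m creep '[[[-0.004,0,0.003,0,0,0,-1],[0,0,0.002,0,0,0,-1],[0,0,0,0,0,0,-1]]]'; python3 -c "
from h import *
go([628.6,121,108.5])"
```

```text
time: 23.38
position: [631.2, 119.9, 108.9]
eef_rot: [0.0, 1.0, -0.002, 0.002]
force: [-1.0, 0.0, -2.1]
opening: 25.6
t 23.38 p [631.2 119.9 108.9] q [ 0.     1.    -0.002  0.002] open 25.6 F [-1.   0.  -2.1]
x [ 1.    -0.005  0.004] y [-0.005 -1.     0.   ]
tool shift m [-0.0026 -0.0011  0.0004]
tilt fix(tool rotvec) [ 0.    -0.004  0.   ]
```

```bash
python3 -m creep '[[[0,0,0.002,0,0,0,-1],[0,0,0.001,0,0,0,-1],[0,0,0,0,0,0,-1]]]'
```

```text
time: 23.63
position: [631.3, 120.0, 108.4]
eef_rot: [0.0, 1.0, -0.002, 0.003]
force: [-0.6, -0.1, -0.4]
opening: 25.4
```

Touching. Release and lift, then look.

```bash
python3 -m creep '[[[0,0,0,0,0,0,0],[0,0,0,0,0,0,0],[0,0,0,0,0,0,0],[0,0,-0.03,0,0,0,0],[0,0,-0.04,0,0,0,0],[-0.03,0.005,-0.02,0,0,0,0],[-0.035,0.01,0,0,0,0,0],[-0.03,0.01,0,0,0,0,0],[-0.03,0.01,0,0,0,0,0],[-0.02,0.01,0,0,0,0,0],[0,0,0,0,0,0,0]]]'; python3 look.py a4; python3 -c "
from h import *
go([541,43,150])"
```

```text
time: 24.55
position: [483.5, 75.8, 200.7]
eef_rot: [-0.001, 1.0, -0.001, 0.008]
force: [-0.0, -1.6, 0.1]
opening: 46.5
steel 55 px [329. 145.] xy [ 637.3 -139.5] size [19. 20.] z 129.7
steel 60 px [368. 146.] xy [ 635.  -242.5] size [19. 20.] z 130.3
BROWN 77 px [192. 150.] xy [621.3 219.1] size [24. 22.] z 130.6
purple 46 px [380. 204.] xy [ 497.  -289.1] size [18. 20.] z 41.0
purple 45 px [303. 230.] xy [423.9 -75.1] size [17. 17.] z 40.8
t 24.65 p [487.8  78.1 201. ] q [-0.002  1.    -0.001  0.01 ] open 46.6 F [0.5 0.2 0.5]
x [ 1.    -0.001  0.02 ] y [-0.001 -1.    -0.005]
t 24.65 p [487.8  78.1 201. ] q [-0.002  1.    -0.001  0.01 ] open 46.6 F [0.5 0.2 0.5]
x [ 1.    -0.001  0.02 ] y [-0.001 -1.    -0.005]
tool shift m [0.0522 0.0352 0.0519]
tilt fix(tool rotvec) [-0.005 -0.02  -0.   ]
```

View pics/a4_s.png

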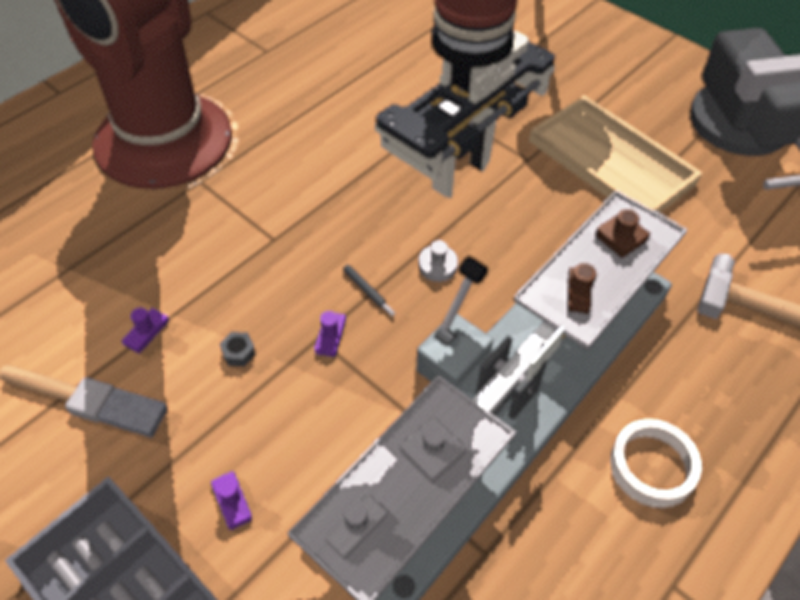

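```bash
python3 -m creep '[[[0.02,0.015,0.02,-0.005,-0.02,0.02,0],[0.02,0.015,0.02,0,0,0,0],[0.008,0,0.005,0,0,0,0],[0,0,0,0,0,0,0]]]'; python3 -c "
from h import *
go([540,44,112])"
```

```text
time: 24.98
position: [544.8, 51.5, 156.7]
eef_rot: [-0.002, 1.0, -0.008, 0.005]
force: [0.1, 0.4, -0.1]
opening: 46.4
t 24.98 p [544.8  51.5 156.7] q [-0.002  1.    -0.008  0.005] open 46.4 F [ 0.1  0.4 -0.1]
x [ 1.    -0.017  0.011] y [-0.017 -1.    -0.004]
tool shift m [-0.0052  0.0078  0.0446]
tilt fix(tool rotvec) [-0.004 -0.011 -0.   ]
```

```bash
python3 -m creep '[[[-0.006,0.008,0,-0.004,-0.011,-0.03,0],[-0.003,0.002,0.015,0,0,0,0],[-0.002,0,0.015,0,0,0,0],[0,0,0.01,0,0,0,0],[0,0,0,0,0,0,0]]]'; python3 -c "
from h import *
go([540,44,112])"
```

```text
time: 25.4
position: [537.7, 47.8, 116.7]
eef_rot: [-0.002, 1.0, 0.01, 0.002]
force: [-0.9, -0.3, -0.6]
opening: 46.3
t 25.4 p [537.7  47.8 116.7] q [-0.002  1.     0.01   0.002] open 46.3 F [-0.9 -0.3 -0.6]
x [1.    0.02  0.004] y [ 0.02  -1.    -0.004]
tool shift m [0.0022 0.0039 0.0047]
tilt fix(tool rotvec) [-0.004 -0.004 -0.   ]
```

```bash
python3 -m creep '[[[0.001,0.015,0.003,0,0,0,0],[0,0.018,0,0,0,0,0],[0,0.018,0,0,0,0,0],[0,0.018,0,0,0,0,0],[0,0.012,0,0,0,0,0]]]'; python3 -c "
from h import *
go([540,-69,112])"
```

```text
time: 25.82
position: [545.8, -11.6, 118.4]
eef_rot: [-0.014, 1.0, 0.022, 0.007]
force: [-1.7, 2.5, 3.2]
opening: 46.6
t 25.82 p [545.8 -11.6 118.4] q [-0.014  1.     0.022  0.007] open 46.6 F [-1.7  2.5  3.2]
x [0.999 0.043 0.015] y [ 0.044 -0.999 -0.028]
tool shift m [-0.0084  0.0572  0.0047]
tilt fix(tool rotvec) [-0.028 -0.015  0.   ]
```

```bash
python3 -m creep '[[[-0.006,0.015,0.004,-0.028,-0.015,0.01,0],[-0.002,0.015,0.003,0,0,0,0],[0,0.012,0,0,0,0,0],[0,0.01,0,0,0,0,0]]]'; python3 -c "
from h import *
go([540,-69,112])"
```

```text
time: 26.15
position: [541.6, -61.2, 112.2]
eef_rot: [-0.001, 1.0, 0.019, 0.001]
force: [0.5, 4.4, -3.6]
opening: 46.9
t 26.15 p [541.6 -61.2 112.2] q [-0.001  1.     0.019  0.001] open 46.9 F [ 0.5  4.4 -3.6]
x [0.999 0.037 0.003] y [ 0.037 -0.999 -0.001]
tool shift m [-0.0019  0.0077  0.0002]
tilt fix(tool rotvec) [-0.001 -0.003 -0.   ]
```

```bash
python3 -m creep '[[[0,0.008,0,0,0,0,0],[0,0.006,0,0,0,0,0],[0,0.006,0,0,0,0,0]]]'; python3 -m creep '[[[0,0.005,0,0,0,0,0],[0,0.005,0,0,0,0,0]]]'
```

```text
time: 26.4
position: [541.4, -66.5, 111.3]
eef_rot: [-0.012, 1.0, 0.021, -0.001]
force: [-0.1, 11.0, 0.1]
opening: 46.6
time: 26.57
position: [541.5, -66.3, 111.0]
eef_rot: [-0.019, 1.0, 0.025, -0.002]
force: [0.4, 8.7, -0.2]
opening: 46.8
```

```bash
python3 -m creep '[[[0,-0.011,0,-0.02,0,0.01,0],[0,-0.003,-0.01,-0.02,0,0,0],[0,0,-0.03,0,0,0,0],[0,0,-0.03,0,0,0,0],[-0.02,0,-0.02,0,0,0,0],[0,0,0,0,0,0,0],[0,0,0,0,0,0,0],[0,0,0,0,0,0,0],[0,0,0,0,0,0,0],[0,0,0,0,0,0,0],[0,0,0,0,0,0,0]]]';  python3 look.py a5
```

```text
time: 27.48
position: [519.6, -61.2, 201.1]
eef_rot: [0.008, 1.0, 0.017, -0.008]
force: [0.2, 0.4, 0.3]
opening: 46.6
BROWN 87 px [231. 147.] xy [630.  116.9] size [23. 24.] z 130.4
steel 61 px [368. 146.] xy [ 636.4 -241.9] size [19. 21.] z 129.6
BROWN 88 px [193. 150.] xy [621.  218.2] size [26. 23.] z 130.1
purple 47 px [380. 205.] xy [ 496.9 -288.3] size [18. 19.] z 41.2
steel 46 px [241. 221.] xy [447.4  94.4] size [18. 19.] z 39.7
t 27.58 p [519.6 -61.1 201.1] q [ 0.008  1.     0.018 -0.008] open 46.7 F [-0.1 -0.1  0.5]
x [ 0.999  0.035 -0.016] y [ 0.035 -0.999  0.016]
```

View pics/a5_s.png

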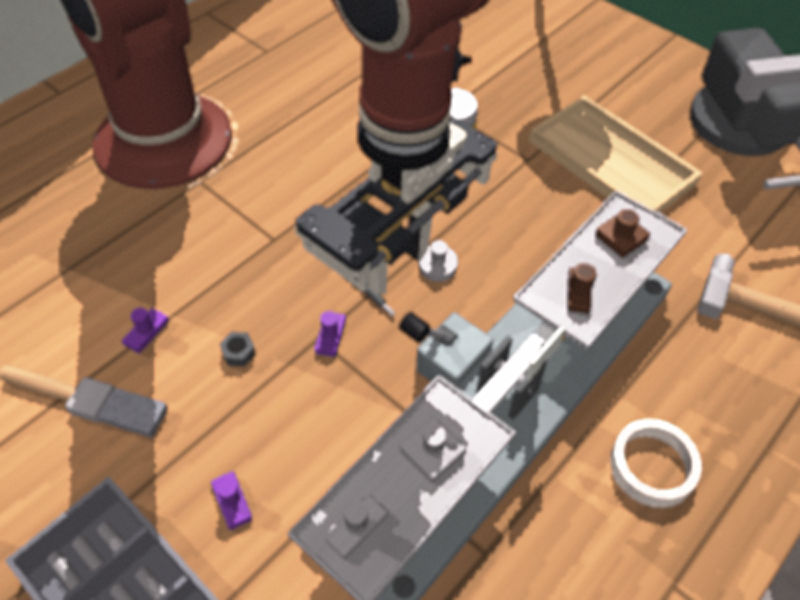

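```bash
Z='[0,0,0,0,0,0,0]'; python3 -m creep '[[[0,0,0,0,0,0,0],[0,0,0,0,0,0,0],[0,0,0,0,0,0,0],[0,0,0,0,0,0,0],[0,0,0,0,0,0,0],[0,0,0,0,0,0,0],[0,0,0,0,0,0,0],[0,0,0,0,0,0,0],[0,0,0,0,0,0,0],[0,0,0,0,0,0,0],[0,0,0,0,0,0,0],[0,0,0,0,0,0,0]]]'; python3 -m creep '[[[0,0,0,0,0,0,0],[0,0,0,0,0,0,0],[0,0,0,0,0,0,0],[0,0,0,0,0,0,0],[0,0,0,0,0,0,0],[0,0,0,0,0,0,0],[0,0,0,0,0,0,0],[0,0,0,0,0,0,0],[0,0,0,0,0,0,0],[0,0,0,0,0,0,0],[0,0,0,0,0,0,0],[0,0,0,0,0,0,0]]]'
cat > bal.py <<'E'
from h import *
tcp()
for n in("top","scene"):
    g=get_image(n);P=cloud(g);X,Y,Z=P[...,0],P[...,1],P[...,2]
    for nm,y0,xc in(("L",171,627),("R",-179,639)):
        m=(abs(X-xc)<40)&(abs(Y-y0)<95)&(Z>70)&(Z<104);print(n,nm,m.sum(),np.median(Z[m]).round(2))
    m=(Z>95)&(Z<140)&(X>520)&(X<560)&(Y>-85)&(Y<85)
    for mm,st,c in comps(m,P,8): print(" knob?",st[4],P[mm].mean(0).round(1),P[mm].min(0).round(0),P[mm].max(0).round(0))
E
python3 bal.py
```

```text
time: 28.58
position: [519.5, -60.7, 200.1]
eef_rot: [0.008, 1.0, 0.018, -0.009]
force: [-0.8, 0.2, -0.7]
opening: 46.5
time: 29.58
position: [519.5, -60.7, 200.1]
eef_rot: [0.008, 1.0, 0.018, -0.009]
force: [-0.4, -0.2, 0.7]
opening: 46.7
t 29.58 p [519.5 -60.7 200.1] q [ 0.008  1.     0.018 -0.009] open 46.7 F [-0.4 -0.2  0.7]
x [ 0.999  0.036 -0.017] y [ 0.036 -0.999  0.015]
top L 1574 91.24
top R 822 90.95
scene L 1786 89.7
scene R 3528 88.84
 knob? 162 [542.3 -59.8 125.2] [527. -69. 111.] [555. -46. 133.]
```

```bash
python3 -m creep '[[[0,0,0,0,0,0,0],[0,0,0,0,0,0,0],[0,0,0,0,0,0,0],[0,0,0,0,0,0,0],[0,0,0,0,0,0,0],[0,0,0,0,0,0,0],[0,0,0,0,0,0,0],[0,0,0,0,0,0,0],[0,0,0,0,0,0,0],[0,0,0,0,0,0,0],[0,0,0,0,0,0,0],[0,0,0,0,0,0,0]]]'; python3 -m creep '[[[0.02,0,0.01,0.015,0.015,0.02,0],[0,0,0.02,0,0,0,0],[0,0,0.02,0,0,0,0],[0,0,0.005,0,0,0,0],[0,0,0,0,0,0,0]]]'; python3 bal.py; python3 -c "
from h import *
go([540,-58,112])"
```

```text
time: 30.68
position: [519.5, -60.7, 200.1]
eef_rot: [0.008, 1.0, 0.018, -0.009]
force: [-0.0, 0.4, 0.4]
opening: 46.2
time: 31.1
position: [541.8, -60.2, 144.6]
eef_rot: [0.0, 1.0, 0.007, 0.002]
force: [-0.7, 0.1, 0.2]
opening: 46.2
t 31.1 p [541.8 -60.2 144.6] q [0.    1.    0.007 0.002] open 46.2 F [-0.7  0.1  0.2]
x [1.    0.015 0.004] y [ 0.015 -1.     0.   ]
top L 1577 91.08
top R 891 90.59
scene L 1775 89.75
scene R 3545 88.87
 knob? 144 [544.  -59.4 125.4] [529. -68. 109.] [554. -46. 132.]
t 31.2 p [542.5 -60.2 145.8] q [0.    1.    0.008 0.003] open 46.3 F [0.2 0.2 0.5]
x [1.    0.015 0.006] y [ 0.015 -1.     0.   ]
tool shift m [-0.0026 -0.0023  0.0338]
tilt fix(tool rotvec) [ 0.    -0.006  0.   ]
```

```bash
python3 -m creep '[[[-0.004,-0.003,0.015,0,-0.006,0,0],[-0.002,0,0.012,0,0,0,0],[0,0,0.005,0,0,0,0],[0,0,0,0,0,0,0]]]'; python3 -c "
from h import *
go([540,57,112])"
```

```text
time: 31.53
position: [540.2, -57.6, 118.0]
eef_rot: [0.001, 1.0, 0.007, 0.005]
force: [0.4, 0.5, 0.8]
opening: 46.5
t 31.53 p [540.2 -57.6 118. ] q [0.001 1.    0.007 0.005] open 46.5 F [0.4 0.5 0.8]
x [1.    0.015 0.01 ] y [ 0.015 -1.     0.001]
tool shift m [ 0.0014 -0.1146  0.0058]
tilt fix(tool rotvec) [ 0.001 -0.01   0.   ]
```

```bash
python3 -m creep '[[[-0.002,-0.01,0.005,0,-0.01,0,0],[0,-0.016,0.001,0,0,0,0],[0,-0.016,0.001,0,0,0,0],[0,-0.016,0.001,0,0,0,0],[0,-0.012,0,0,0,0,0]]]'; python3 -c "
from h import *
go([540,57,112])"
```

```text
time: 31.95
position: [543.9, -2.3, 116.3]
eef_rot: [0.012, 1.0, 0.0, 0.007]
force: [-0.5, -4.8, 2.8]
opening: 46.3
t 31.95 p [543.9  -2.3 116.3] q [0.012 1.    0.    0.007] open 46.3 F [-0.5 -4.8  2.8]
x [1.    0.    0.015] y [ 0.    -1.     0.023]
tool shift m [-0.0039 -0.0594  0.0029]
tilt fix(tool rotvec) [ 0.023 -0.015 -0.   ]
```

```bash
python3 -m creep '[[[-0.005,-0.014,0.003,0.023,-0.015,0,0],[-0.002,-0.015,0.003,0,0,0,0],[0,-0.013,0.001,0,0,0,0],[0,-0.01,0,0,0,0,0],[0,-0.008,0,0,0,0,0]]]'; python3 -c "
from h import *
go([540,57,112])"
```

```text
time: 32.37
position: [537.6, 58.2, 110.0]
eef_rot: [0.002, 1.0, -0.001, 0.0]
force: [1.3, -7.0, -3.4]
opening: 46.4
t 32.37 p [537.6  58.2 110. ] q [ 0.002  1.    -0.001  0.   ] open 46.4 F [ 1.3 -7.  -3.4]
x [ 1.    -0.002  0.001] y [-0.002 -1.     0.004]
tool shift m [ 0.0024  0.0012 -0.002 ]
tilt fix(tool rotvec) [ 0.004 -0.001  0.   ]
```

```bash
python3 -m creep '[[[0,-0.005,0,0,0,0,0],[0,-0.005,0,0,0,0,0]]]'; python3 -m creep '[[[0,0.012,0,0.02,0,0,0],[0,0.002,-0.01,0,0,0,0],[0,0,-0.03,0,0,0,0],[0,0,-0.03,0,0,0,0],[-0.02,0.01,-0.02,0,0,0,0],[-0.03,0.01,0,0,0,0,0],[0,0,0,0,0,0,0]]]'; python3 bal.py; python3 look.py a6
```

```text
time: 32.53
position: [537.7, 58.1, 109.7]
eef_rot: [0.01, 1.0, -0.003, -0.001]
force: [0.9, -11.9, 0.8]
opening: 46.8
time: 33.12
position: [485.1, 37.0, 205.1]
eef_rot: [-0.007, 1.0, 0.002, -0.003]
force: [0.0, -0.6, -0.0]
opening: 46.5
t 33.12 p [485.1  37.  205.1] q [-0.007  1.     0.002 -0.003] open 46.5 F [ 0.  -0.6 -0. ]
x [ 1.     0.003 -0.007] y [ 0.003 -1.    -0.014]
top L 1023 90.4
top R 1605 91.0
scene L 1811 89.22
scene R 3453 89.38
 knob? 184 [538.5  39.3 120.9] [523.  24.  95.] [551.  56. 132.]
steel 62 px [351. 140.] xy [ 653.  -197.2] size [20. 21.] z 129.3
steel 56 px [329. 145.] xy [ 636.9 -139.5] size [18. 19.] z 130.1
BROWN 85 px [193. 150.] xy [620.3 217.2] size [24. 24.] z 129.6
purple 48 px [380. 204.] xy [ 496.7 -288.4] size [18. 19.] z 40.4
purple 45 px [303. 230.] xy [423.9 -75.1] size [17. 17.] z 40.6
t 33.32 p [491.4  38.1 204.5] q [-0.007  1.     0.002 -0.   ] open 46.6 F [ 0.   0.1 -0.4]
x [ 1.     0.005 -0.   ] y [ 0.005 -1.    -0.015]
```

View pics/a6_s.png

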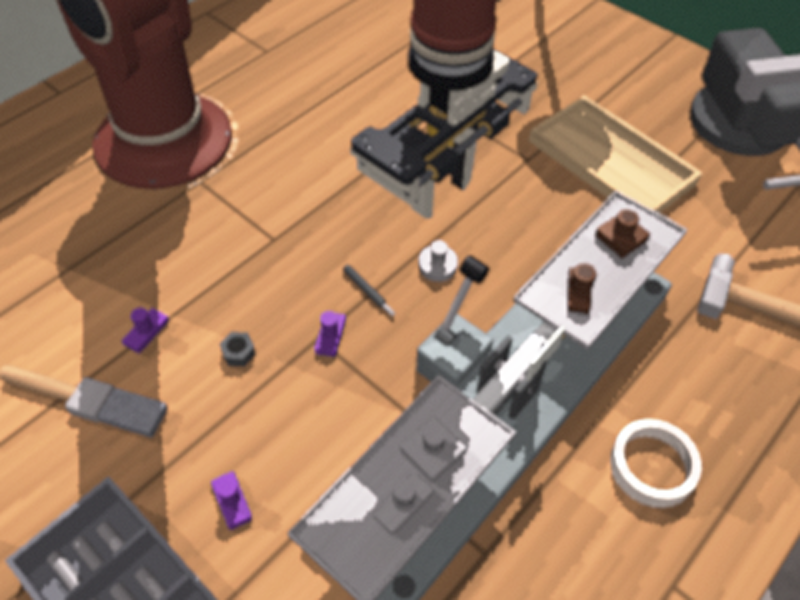

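View pics/a6_tc.png

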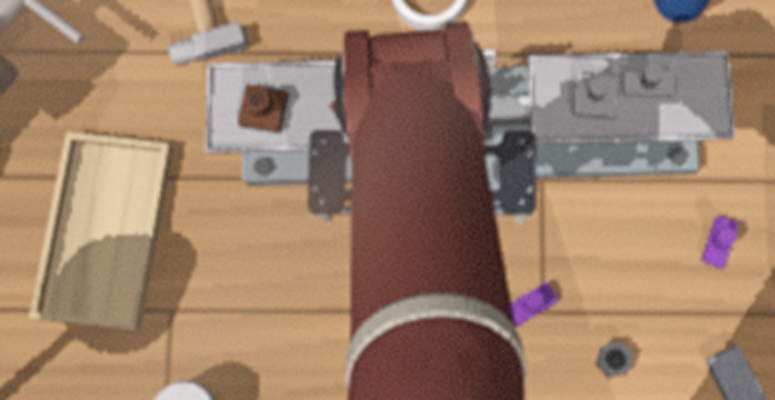

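Run:
```python
from h import *
for n in("top","scene"):
    g=get_image(n);P=cloud(g);X,Y,Z=P[...,0],P[...,1],P[...,2]
    for y0 in range(470,640,20):
        m=(Y>y0)&(Y<y0+20)&(X>400)&(X<660)&(g["depth"]>0)
        if m.sum(): print(n,y0,m.sum(),Z[m].max().round(0),P[m][Z[m].argmax()].round(0))
go([621,217.5,150])
```

```text
top 470 488 27.0 [436. 470.  27.]
top 490 771 151.0 [657. 498. 151.]
top 510 749 154.0 [650. 527. 154.]
top 530 920 156.0 [609. 542. 156.]
top 550 882 154.0 [618. 554. 154.]
top 570 928 154.0 [634. 586. 154.]
top 590 910 155.0 [633. 596. 155.]
top 610 903 153.0 [650. 612. 153.]
top 630 668 153.0 [658. 631. 153.]
scene 470 252 23.0 [442. 472.  23.]
scene 490 462 149.0 [651. 506. 149.]
scene 510 503 149.0 [657. 517. 149.]
scene 530 761 152.0 [613. 548. 152.]
scene 550 729 152.0 [624. 565. 152.]
scene 570 580 151.0 [626. 585. 151.]
scene 590 494 151.0 [632. 591. 151.]
scene 610 463 152.0 [655. 624. 152.]
scene 630 299 150.0 [659. 631. 150.]
t 33.42 p [491.3  37.3 203.8] q [-0.007  1.     0.002 -0.001] open 46.6 F [-0.1  0.9  1.1]
x [ 1.     0.004 -0.001] y [ 0.004 -1.    -0.014]
tool shift m [ 0.1304 -0.1789  0.0561]
tilt fix(tool rotvec) [-0.014  0.001  0.   ]
```

```bash
python3 -m creep '[[[0.014,-0.03,0,-0.014,0,0,0],[0.02,-0.03,0,0,0,0,0],[0.025,-0.03,0,0,0,0,0],[0.025,-0.03,0.01,0,0,0,0],[0.025,-0.03,0.01,0,0,0,0],[0.01,-0.015,0.01,0,0,0,0],[0,0,0.01,0,0,0,0],[0,0,0,0,0,0,0]]]'; python3 -c "
from h import *
go([621,217.5,108.5])"
```

```text
time: 34.08
position: [615.8, 209.9, 155.0]
eef_rot: [0.0, 1.0, -0.001, -0.004]
force: [-0.4, 0.4, -0.6]
opening: 46.6
t 34.08 p [615.8 209.9 155. ] q [ 0.     1.    -0.001 -0.004] open 46.6 F [-0.4  0.4 -0.6]
x [ 1.    -0.002 -0.009] y [-0.002 -1.     0.   ]
tool shift m [ 0.0056 -0.0076  0.0464]
tilt fix(tool rotvec) [0.    0.009 0.   ]
```

```bash
python3 -m creep '[[[0.006,-0.008,0.01,0,0.008,0,0],[0.001,-0.001,0.015,0,0,0,0],[0,0,0.01,0,0,0,0],[0,0,0,0,0,0,0]]]'; python3 -c "
from h import *
go([621,217.5,109])"
```

```text
time: 34.42
position: [622.2, 216.5, 116.8]
eef_rot: [0.001, 1.0, -0.003, -0.001]
force: [-0.4, -0.1, -0.8]
opening: 46.4
t 34.42 p [622.2 216.5 116.8] q [ 0.001  1.    -0.003 -0.001] open 46.4 F [-0.4 -0.1 -0.8]
x [ 1.    -0.006 -0.002] y [-0.006 -1.     0.003]
tool shift m [-0.0012 -0.001   0.0078]
tilt fix(tool rotvec) [ 0.003  0.002 -0.   ]
```

```bash
python3 -m creep '[[[-0.001,-0.001,0.004,0,0,0,0],[0,0,0.003,0,0,0,0],[0,0,0,0,0,0,0],[0,0,0,0,0,0,-1],[0,0,0,0,0,0,-1],[0,0,0,0,0,0,-1],[0,0,0,0,0,0,-1],[0,0,0,0,0,0,-1]]]'; python3 -c "
from h import *
go([621,217.5,109])"
```

```text
time: 35.08
position: [621.8, 216.1, 112.0]
eef_rot: [0.0, 1.0, -0.005, 0.001]
force: [-0.2, -0.8, -2.6]
opening: 25.2
t 35.08 p [621.8 216.1 112. ] q [ 0.     1.    -0.005  0.001] open 25.2 F [-0.2 -0.8 -2.6]
x [ 1.    -0.01   0.001] y [-0.01  -1.     0.001]
tool shift m [-0.0009 -0.0014  0.003 ]
tilt fix(tool rotvec) [ 0.001 -0.001  0.   ]
```

```bash
python3 -m creep '[[[0,0,-0.03,0,0,0,-1],[0,0,-0.03,0,0,0,-1],[-0.02,-0.01,-0.01,0,0,0,-1],[-0.02,-0.03,0,0,0,0,-1],[-0.02,-0.03,0,0,0,0,-1],[-0.015,-0.035,0,0,0,0,-1],[-0.01,-0.035,0,0,0,0,-1],[0,-0.03,0,0,0,0,-1],[0,-0.01,0,0,0,0,-1],[0,0,0,0,0,0,-1]]]'; python3 -c "
from h import *
go([540,405,60])
g=get_image('scene');crop(g,'s11.png',240,40,480,280,2.5)"
```

```text
time: 35.92
position: [533.7, 392.4, 175.4]
eef_rot: [0.009, 1.0, -0.011, -0.006]
force: [-0.6, -0.3, -3.6]
opening: 25.5
t 35.92 p [533.7 392.4 175.4] q [ 0.009  1.    -0.011 -0.006] open 25.5 F [-0.6 -0.3 -3.6]
x [ 1.    -0.022 -0.013] y [-0.022 -1.     0.019]
tool shift m [ 0.0075 -0.0149  0.1151]
tilt fix(tool rotvec) [ 0.019  0.013 -0.   ]
```

View pics/s11.png

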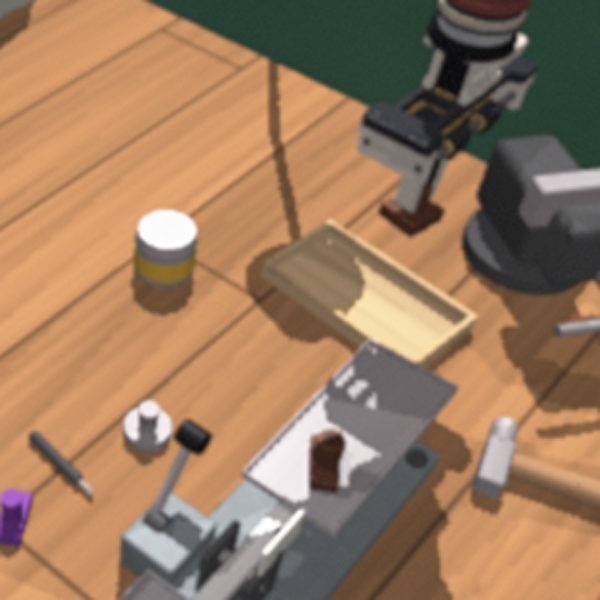

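```bash
python3 -m creep '[[[0.004,-0.012,0.02,0.019,0.013,0,-1],[0,-0.003,0.03,0,0,0,-1],[0,0,0.03,0,0,0,-1],[0,0,0.02,0,0,0,-1],[0,0,0,0,0,0,-1]]]'; python3 -c "
from h import *
go([540,405,30])"
```

```text
time: 36.38
position: [544.6, 393.3, 73.0]
eef_rot: [0.005, 1.0, -0.017, 0.003]
force: [-0.9, -1.1, -4.4]
opening: 25.3
t 36.38 p [544.6 393.3  73. ] q [ 0.005  1.    -0.017  0.003] open 25.3 F [-0.9 -1.1 -4.4]
x [ 0.999 -0.034  0.007] y [-0.034 -0.999  0.009]
tool shift m [-0.0053 -0.0119  0.0428]
tilt fix(tool rotvec) [ 0.009 -0.007  0.   ]
```

```bash
python3 -m creep '[[[-0.005,-0.014,0.01,0.009,-0.007,-0.01,-1],[-0.002,-0.004,0.012,0,0,0,-1],[0,-0.001,0.006,0,0,0,-1],[0,0,0,0,0,0,-1]]]'; python3 -c "
from h import *
go([540,405,30])"
```

```text
time: 36.72
position: [541.8, 408.4, 44.4]
eef_rot: [0.001, 1.0, -0.015, 0.001]
force: [-0.8, 0.3, -2.8]
opening: 25.7
t 36.72 p [541.8 408.4  44.4] q [ 0.001  1.    -0.015  0.001] open 25.7 F [-0.8  0.3 -2.8]
x [ 1.    -0.031  0.002] y [-0.031 -1.     0.002]
tool shift m [-0.0017  0.0034  0.0144]
tilt fix(tool rotvec) [ 0.002 -0.002  0.   ]
```

```bash
python3 -m creep '[[[-0.002,0.002,0.006,0,0,0,-1],[0,0,0.005,0,0,0,-1],[0,0,0.002,0,0,0,-1],[0,0,0,0,0,0,-1]]]'; python3 -c "
from h import *
go([540,405,28])"
```

```text
time: 37.05
position: [541.1, 407.3, 32.6]
eef_rot: [-0.0, 1.0, -0.015, 0.003]
force: [-0.0, -0.4, -4.1]
opening: 25.2
t 37.05 p [541.1 407.3  32.6] q [-0.     1.    -0.015  0.003] open 25.2 F [-0.  -0.4 -4.1]
x [ 1.    -0.03   0.006] y [-0.03 -1.   -0.  ]
tool shift m [-0.001   0.0023  0.0046]
tilt fix(tool rotvec) [-0.    -0.006  0.   ]
```

```bash
python3 -m creep '[[[0,0,0.004,0,-0.005,0,-1],[0,0,0.001,0,0,0,-1],[0,0,0,0,0,0,-1]]]'
```

```text
time: 37.3
position: [541.8, 407.7, 28.2]
eef_rot: [-0.001, 1.0, -0.015, 0.001]
force: [-0.7, 0.8, -3.8]
opening: 25.1
```

```bash
python3 -m creep '[[[0,0,0.002,0,0,0,-1],[0,0,0,0,0,0,-1],[0,0,0,0,0,0,-1]]]'
```

```text
time: 37.55
position: [542.7, 408.2, 28.8]
eef_rot: [-0.001, 1.0, -0.015, 0.002]
force: [1.0, 0.2, -3.6]
opening: 25.1
```

```bash
python3 -m creep '[[[0,0,0.003,0,0,0,-1],[0,0,0.002,0,0,0,-1],[0,0,0,0,0,0,-1]]]'
```

```text
time: 37.8
position: [543.8, 409.2, 27.9]
eef_rot: [-0.002, 1.0, -0.015, 0.003]
force: [0.1, 0.6, -4.7]
opening: 25.1
```

```bash
python3 -m creep '[[[-0.002,0.001,0.004,0,0,0,-1],[-0.001,0,0.003,0,0,0,-1],[0,0,0.001,0,0,0,-1]]]'
```

```text
time: 38.05
position: [544.4, 409.8, 27.3]
eef_rot: [-0.005, 1.0, -0.015, 0.008]
force: [-2.1, -0.8, -2.2]
opening: 25.2
```

```bash
python3 -c "
from h import *
go([540,405,28])
g=get_image('scene');crop(g,'s12.png',310,90,450,220,5)"
```

```text
t 38.05 p [544.4 409.8  27.3] q [-0.005  1.    -0.015  0.008] open 25.2 F [-2.1 -0.8 -2.2]
x [ 0.999 -0.03   0.015] y [-0.03  -1.    -0.009]
tool shift m [-0.0043  0.005  -0.0009]
tilt fix(tool rotvec) [-0.009 -0.015 -0.   ]
```

View pics/s12.png

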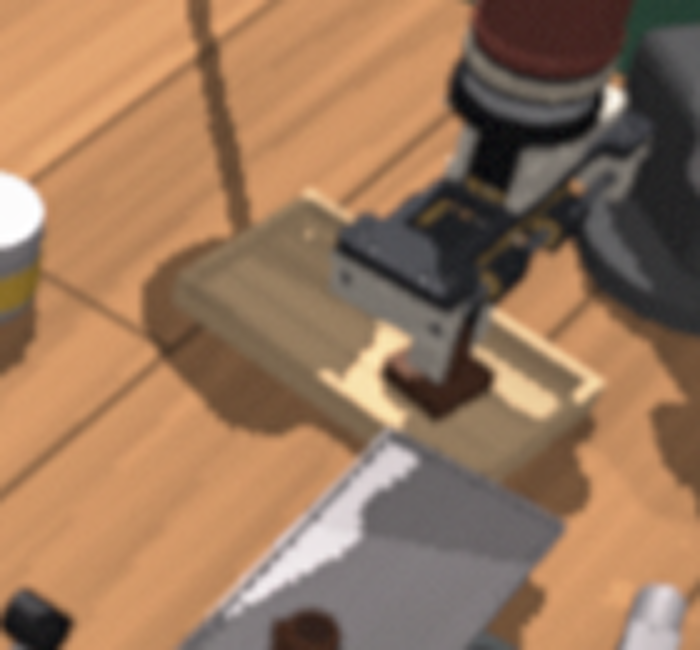

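```bash
python3 -m creep '[[[0,0,0,-0.008,-0.014,0,-1],[0,0,0,0,0,0,0],[0,0,0,0,0,0,0],[0,0,0,0,0,0,0],[0,0,-0.03,0,0,0,0],[0,0,-0.04,0,0,0,0],[0,0,-0.04,0,0,0,0],[0,0.02,-0.04,0,0,0,0],[0.01,0.03,-0.02,0,0,0,0],[0.015,0.035,0,0,0,0,0],[0.015,0.035,0,0,0,0,0],[0,0,0,0,0,0,0]]]'; python3 look.py a7; python3 -c "
from h import *
go([631,120,150])"
```

```text
time: 39.1
position: [582.4, 292.0, 198.8]
eef_rot: [-0.003, 1.0, -0.01, 0.004]
force: [0.4, -1.7, -0.0]
opening: 46.4
steel 59 px [351. 140.] xy [ 652.4 -196.3] size [20. 19.] z 129.9
steel 56 px [329. 145.] xy [ 637.  -139.5] size [19. 20.] z 130.4
BROWN 86 px [231. 147.] xy [630.4 117.5] size [25. 24.] z 129.9
purple 46 px [380. 205.] xy [ 496.6 -289.1] size [19. 19.] z 40.8
steel 46 px [242. 221.] xy [448.   93.8] size [19. 17.] z 39.7
purple 45 px [303. 230.] xy [424.2 -75.1] size [16. 17.] z 40.4
t 39.2 p [578.1 300.6 198. ] q [-0.007  1.    -0.006  0.001] open 46.4 F [ 0.4  0.7 -0.1]
x [ 1.    -0.011  0.003] y [-0.011 -1.    -0.014]
t 39.2 p [578.1 300.6 198. ] q [-0.007  1.    -0.006  0.001] open 46.4 F [ 0.4  0.7 -0.1]
x [ 1.    -0.011  0.003] y [-0.011 -1.    -0.014]
tool shift m [0.0547 0.1806 0.0457]
tilt fix(tool rotvec) [-0.014 -0.003 -0.   ]
```

View pics/a7_s.png

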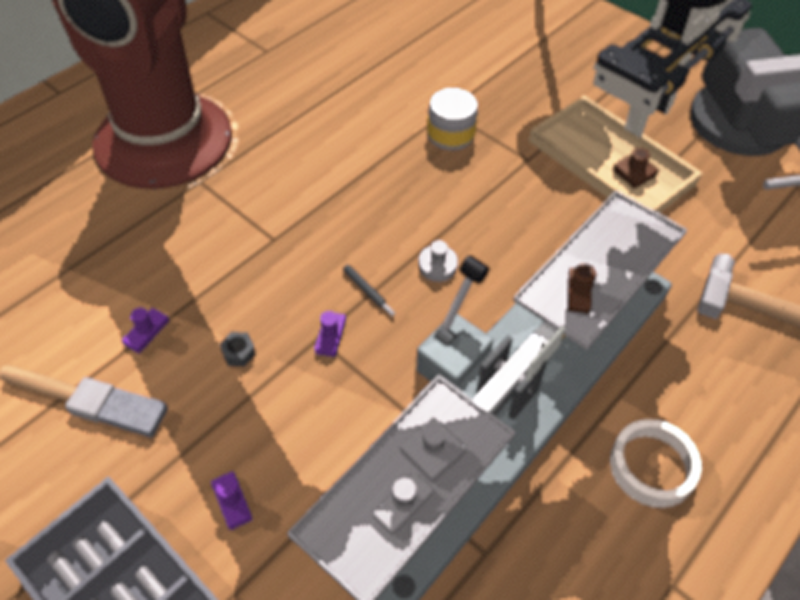

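Square casting stands in the tray (640,165 in the crop). Now the oblong at (630.5,118).

```bash
python3 -m creep '[[[0.008,0.03,0,-0.014,0,0,0],[0.01,0.03,0,0,0,0,0],[0.01,0.035,0,0,0,0,0],[0.01,0.035,0,0,0,0,0],[0.01,0.03,0.01,0,0,0,0],[0,0.01,0.02,0,0,0,0],[0,0,0.01,0,0,0,0],[0,0,0,0,0,0,0]]]'; python3 -c "
from h import *
go([630.7,118.5,109])"
```

```text
time: 39.87
position: [622.0, 146.0, 151.1]
eef_rot: [-0.007, 1.0, 0.008, -0.001]
force: [0.3, -0.3, -0.2]
opening: 46.2
t 39.87 p [622.  146.  151.1] q [-0.007  1.     0.008 -0.001] open 46.2 F [ 0.3 -0.3 -0.2]
x [ 1.     0.016 -0.002] y [ 0.016 -1.    -0.014]
tool shift m [0.0084 0.0282 0.0417]
tilt fix(tool rotvec) [-0.014  0.002 -0.   ]
```

```bash
python3 -m creep '[[[0.008,0.025,0,-0.014,0,0.01,0],[0.001,0.004,0.01,0,0,0,0],[0,0,0.015,0,0,0,0],[0,0,0.005,0,0,0,0],[0,0,0,0,0,0,0]]]'; python3 -c "
from h import *
go([630.7,118.5,109])"
```

```text
time: 40.28
position: [630.1, 131.4, 119.5]
eef_rot: [-0.004, 1.0, 0.012, -0.001]
force: [-0.0, -2.2, 1.2]
opening: 46.9
t 40.28 p [630.1 131.4 119.5] q [-0.004  1.     0.012 -0.001] open 46.9 F [-0.  -2.2  1.2]
x [ 1.     0.024 -0.002] y [ 0.024 -1.    -0.008]
tool shift m [0.0003 0.013  0.0104]
tilt fix(tool rotvec) [-0.008  0.002 -0.   ]
```

```bash
python3 -m creep '[[[0,-0.004,-0.015,0,0,0,0],[0,-0.002,-0.015,0,0,0,0],[0,0,-0.01,0,0,0,0],[0,0.018,0,0,0,0,0],[0,0,0,0,0,0,0]]]'; python3 -c "
from h import *
go([630.7,118.5,109])
g=get_image('scene');crop(g,'s13.png',310,90,450,220,5)"
```

```text
time: 40.7
position: [628.9, 129.2, 162.3]
eef_rot: [-0.007, 1.0, 0.018, -0.002]
force: [0.8, -1.2, -0.7]
opening: 46.4
t 40.7 p [628.9 129.2 162.3] q [-0.007  1.     0.018 -0.002] open 46.4 F [ 0.8 -1.2 -0.7]
x [ 0.999  0.037 -0.003] y [ 0.037 -0.999 -0.013]
tool shift m [0.0016 0.0115 0.0532]
tilt fix(tool rotvec) [-0.013  0.003  0.   ]
```

View pics/s13.png

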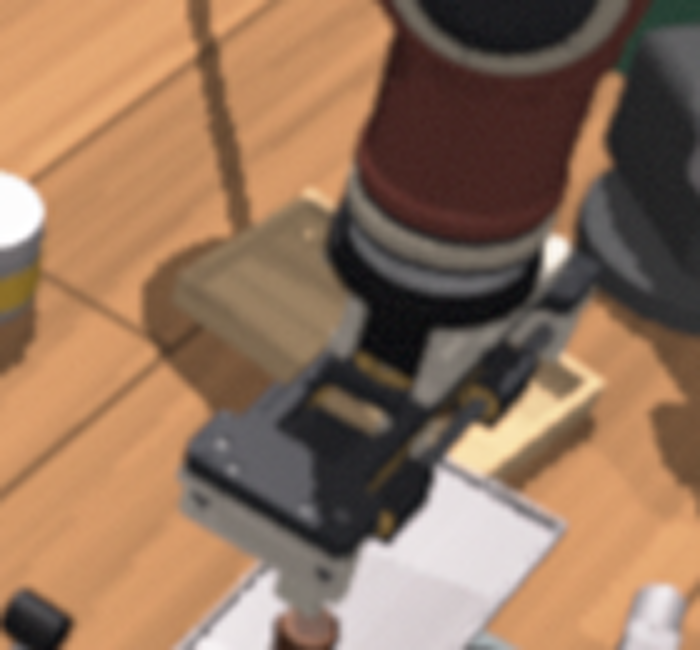

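```bash
python3 -m creep '[[[0.002,0.016,0,-0.013,0,-0.02,0],[0,0.004,0,0,0,0,0],[0,0,0,0,0,0,0]]]'; python3 -c "
from h import *
go([630.7,118.5,109])
g=get_image('scene');P=cloud(g);m=(P[...,2]>116)&(P[...,2]<136)&(abs(P[...,0]-630)<40)&(abs(P[...,1]-118)<40)
for mm,st,c in comps(m,P,8): print(st,P[mm].mean(0),P[mm].min(0),P[mm].max(0))
crop(g,'s14.png',310,130,450,260,5)"
```

```text
time: 41.0
position: [630.8, 119.8, 163.2]
eef_rot: [-0.005, 0.999, 0.033, -0.001]
force: [-0.5, 0.3, -0.1]
opening: 46.7
t 41.0 p [630.8 119.8 163.2] q [-0.005  0.999  0.033 -0.001] open 46.7 F [-0.5  0.3 -0.1]
x [ 0.998  0.066 -0.001] y [ 0.066 -0.998 -0.011]
tool shift m [-0.0002  0.0019  0.0542]
tilt fix(tool rotvec) [-0.011  0.001  0.   ]
[365 213  13  10  88] [632.47189865 114.3806573  125.3034509 ] [618.03585224 106.67257181 116.14038125] [641.00656759 128.60462167 131.18308044]
```

View pics/s14.png

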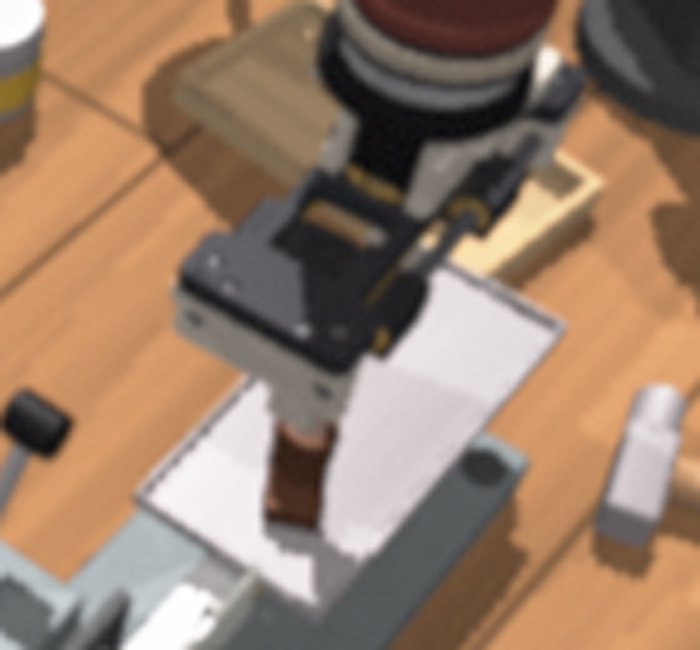

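```bash
python3 -m creep '[[[0,0.004,0.012,-0.011,0,0.02,0],[0,0.001,0.015,0,0,0,0],[0,0,0.012,0,0,0,0],[0,0,0,0,0,0,0]]]'; python3 -c "
from h import *
go([630.7,117.5,109])"
```

```text
time: 41.38
position: [630.5, 119.0, 121.1]
eef_rot: [-0.001, 1.0, 0.022, -0.0]
force: [0.4, -0.7, -0.2]
opening: 46.3
t 41.38 p [630.5 119.  121.1] q [-0.001  1.     0.022 -0.   ] open 46.3 F [ 0.4 -0.7 -0.2]
x [ 0.999  0.045 -0.001] y [ 0.045 -0.999 -0.002]
tool shift m [0.0002 0.0016 0.0121]
tilt fix(tool rotvec) [-0.002  0.001  0.   ]
```

```bash
python3 -m creep '[[[0,0.001,0.007,0,0,0,0],[0,0,0.004,0,0,0,0],[0,0,0,0,0,0,0],[0,0,0,0,0,0,-1],[0,0,0,0,0,0,-1],[0,0,0,0,0,0,-1],[0,0,0,0,0,0,-1],[0,0,0,0,0,0,-1]]]'; python3 -c "
from h import *
go([470,417,170])"
```

```text
time: 42.05
position: [630.1, 120.4, 108.5]
eef_rot: [-0.001, 1.0, 0.023, -0.001]
force: [-0.5, -0.1, -2.4]
opening: 25.7
t 42.05 p [630.1 120.4 108.5] q [-0.001  1.     0.023 -0.001] open 25.7 F [-0.5 -0.1 -2.4]
x [ 0.999  0.045 -0.002] y [ 0.045 -0.999 -0.003]
tool shift m [-0.1466 -0.3037 -0.0604]
tilt fix(tool rotvec) [-0.003  0.002 -0.   ]
```

```bash
python3 -m creep '[[[0,0,-0.03,0,0,0,-1],[0,0,-0.03,0,0,0,-1],[-0.012,-0.02,-0.01,0,0,0,-1],[-0.015,-0.03,0,0,0,0,-1],[-0.015,-0.03,0,0,0,0.02,-1],[-0.015,-0.03,0,0,0,0.02,-1],[-0.015,-0.035,0,0,0,0,-1],[-0.02,-0.035,0,0,0,0,-1],[-0.02,-0.035,0,0,0,0,-1],[-0.02,-0.035,0,0,0,0,-1],[-0.01,-0.02,0,0,0,0,-1],[0,0,0,0,0,0,-1]]]'; python3 -c "
from h import *
go([465,416,60])"
```

```text
time: 43.05
position: [480.2, 392.4, 179.1]
eef_rot: [0.001, 1.0, -0.006, -0.002]
force: [-0.7, 0.6, -1.4]
opening: 25.4
t 43.05 p [480.2 392.4 179.1] q [ 0.001  1.    -0.006 -0.002] open 25.4 F [-0.7  0.6 -1.4]
x [ 1.    -0.012 -0.004] y [-0.012 -1.     0.002]
tool shift m [-0.015  -0.0236  0.1192]
tilt fix(tool rotvec) [ 0.002  0.004 -0.   ]
```

```bash
python3 -m creep '[[[-0.012,-0.02,0.02,0,0.004,0,-1],[-0.008,-0.008,0.03,0,0,0,-1],[-0.004,-0.003,0.03,0,0,0,-1],[-0.002,0,0.02,0,0,0,-1],[0,0,0,0,0,0,-1]]]'; python3 -c "
from h import *
go([465,416,26])"
```

```text
time: 43.47
position: [456.3, 425.3, 78.3]
eef_rot: [-0.001, 1.0, -0.005, 0.004]
force: [-0.9, -1.2, -0.9]
opening: 25.3
t 43.47 p [456.3 425.3  78.3] q [-0.001  1.    -0.005  0.004] open 25.3 F [-0.9 -1.2 -0.9]
x [ 1.    -0.009  0.007] y [-0.009 -1.    -0.001]
tool shift m [0.0084 0.0093 0.0523]
tilt fix(tool rotvec) [-0.001 -0.007  0.   ]
```

```bash
python3 -m creep '[[[0.005,0.009,0.012,0,-0.007,0,-1],[0,0.003,0.015,0,0,0,-1],[0,0,0.01,0,0,0,-1],[0,0,0,0,0,0,-1]]]'; python3 -c "
from h import *
go([465,416,25])"
```

```text
time: 43.8
position: [467.4, 408.2, 41.3]
eef_rot: [-0.0, 1.0, -0.007, 0.002]
force: [0.3, -0.7, -1.6]
opening: 25.8
t 43.8 p [467.4 408.2  41.3] q [-0.     1.    -0.007  0.002] open 25.8 F [ 0.3 -0.7 -1.6]
x [ 1.    -0.015  0.005] y [-0.015 -1.    -0.   ]
tool shift m [-0.0026 -0.0078  0.0163]
tilt fix(tool rotvec) [-0.    -0.005  0.   ]
```

```bash
python3 -m creep '[[[-0.003,-0.008,0.005,0,-0.005,0,-1],[-0.001,-0.002,0.006,0,0,0,-1],[0,0,0.003,0,0,0,-1],[0,0,0,0,0,0,-1]]]'; python3 -c "
from h import *
go([465,416,25])"
```

```text
time: 44.13
position: [467.5, 418.7, 28.9]
eef_rot: [-0.002, 1.0, -0.009, 0.002]
force: [0.3, 0.3, -2.3]
opening: 25.5
t 44.13 p [467.5 418.7  28.9] q [-0.002  1.    -0.009  0.002] open 25.5 F [ 0.3  0.3 -2.3]
x [ 1.    -0.019  0.005] y [-0.019 -1.    -0.003]
tool shift m [-0.0025  0.0027  0.0039]
tilt fix(tool rotvec) [-0.003 -0.005  0.   ]
```

```bash
python3 -m creep '[[[-0.002,0.002,0.003,-0.003,-0.005,0,-1],[0,0,0.003,0,0,0,-1],[0,0,0.001,0,0,0,-1],[0,0,0,0,0,0,-1]]]'; python3 -c "
from h import *
go([465,416,25])"
```

```text
time: 44.47
position: [465.8, 417.8, 24.6]
eef_rot: [-0.001, 1.0, -0.009, 0.001]
force: [0.3, 0.2, -2.2]
opening: 25.3
t 44.47 p [465.8 417.8  24.6] q [-0.001  1.    -0.009  0.001] open 25.3 F [ 0.3  0.2 -2.2]
x [ 1.    -0.017  0.001] y [-0.017 -1.    -0.002]
tool shift m [-0.0008  0.0018 -0.0004]
tilt fix(tool rotvec) [-0.002 -0.001  0.   ]
```

```bash
python3 -m creep '[[[0,0,0.002,0,0,0,-1],[0,0,0.001,0,0,0,-1],[0,0,0,0,0,0,0],[0,0,0,0,0,0,0],[0,0,0,0,0,0,0],[0,0,-0.03,0,0,0,0],[0,0,-0.04,0,0,0,0],[0,0.01,-0.04,0,0,0,0],[0,0.03,-0.03,0,0,0,0],[0,0.035,0,0,0,0,0],[0,0.035,0,0,0,0,0],[0,0.035,0,0,0,0,0]]]';python3 -m creep '[[[0,0.035,0,0,0,0,0],[0,0.035,0,0,0,0,0],[0,0.035,0,0,0,0,0],[0,0.035,0,0,0,0,0],[0,0.03,0,0,0,0,0],[0,0,0,0,0,0,0],[0,0,0,0,0,0,0]]]'; python3 look.py a8; python3 bal.py
```

```text
time: 45.47
position: [463.6, 282.0, 168.6]
eef_rot: [-0.007, 1.0, 0.001, 0.004]
force: [0.6, -1.1, -0.4]
opening: 46.5
time: 46.05
position: [464.9, 95.2, 167.6]
eef_rot: [-0.006, 1.0, -0.006, 0.008]
force: [0.7, 0.3, 0.1]
opening: 46.5
steel 58 px [351. 140.] xy [ 652.4 -197.1] size [20. 19.] z 130.5
steel 56 px [329. 145.] xy [ 637.3 -139. ] size [19. 19.] z 129.5
BROWN 74 px [130. 186.] xy [543.6 406.5] size [26. 24.] z 46.2
purple 48 px [380. 204.] xy [ 497.  -288.3] size [17. 20.] z 41.5
BROWN 78 px [125. 214.] xy [464.4 414.4] size [26. 23.] z 45.8
purple 44 px [303. 230.] xy [423.8 -75.1] size [18. 17.] z 40.3
t 46.15 p [464.9  96.3 167.5] q [-0.006  1.    -0.005  0.008] open 46.3 F [ 0.3 -0.2 -0.6]
x [ 1.    -0.009  0.015] y [-0.009 -1.    -0.012]
t 46.15 p [464.9  96.3 167.5] q [-0.006  1.    -0.005  0.008] open 46.3 F [ 0.3 -0.2 -0.6]
x [ 1.    -0.009  0.015] y [-0.009 -1.    -0.012]
top L 929 90.29
top R 1604 90.98
 knob? 60 [540.3  42.3 129.1] [529.  33. 121.] [550.  54. 135.]
scene L 2232 88.92
scene R 3478 89.31
 knob? 185 [538.5  39.  120.8] [521.  24.  96.] [551.  57. 134.]
```

View pics/a8_s.png

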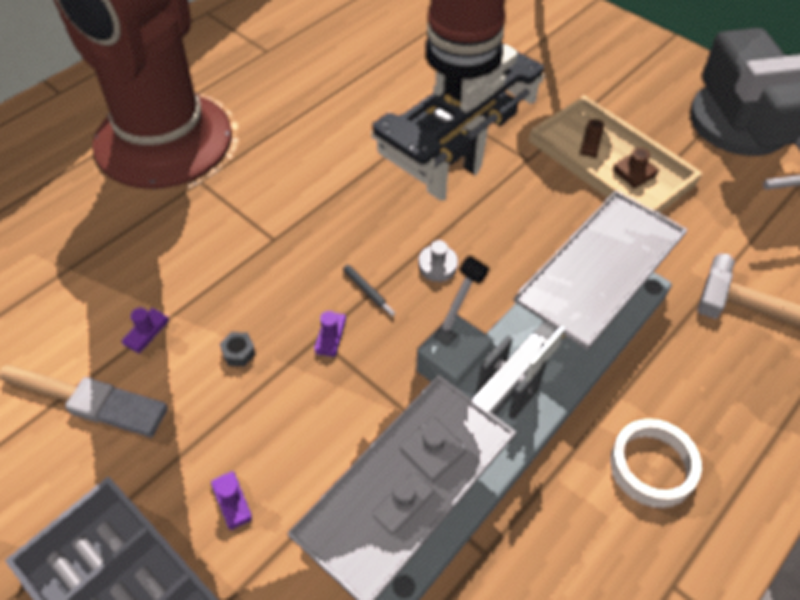

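View pics/a8_tc.png

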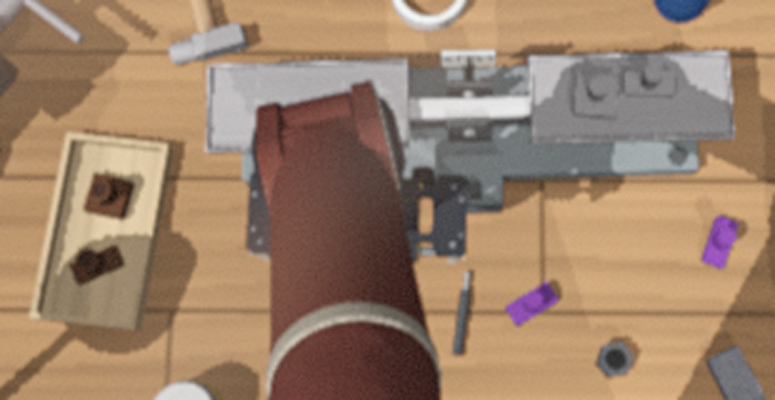

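```bash
python3 -c "
from workcell import order,readout
print(readout.state()['joint_velocities'].round(3));print(order.job_done());print(readout.state()['time'])"
```

```text
[-0.011  0.001 -0.005 -0.     0.001  0.     0.002]
the job is handed in; nothing more can be done
None
the job is handed in; nothing more can be done
```

The job is done and handed in at about 46 s of the 210 s allowed; the hand-in reported no verdict.

**What was done:**
- I pushed the lever to arrest the beam. Two castings were present, square and oblong; I saw no round one.
- I stood both castings on the left pan and the square and oblong steel masters on the right pan. The round master and the purple look-alikes were left alone.
- I freed the beam fully for about 5 s, arrested it again with the castings still on the pan, then moved both castings into the tray.

**Last checks:**
- **Beam:** while it was free the two pan heights agreed within 1 mm, and the tilt stayed under about 0.005 rad.
- **Lever:** the knob is at about (539, 42, 120) mm, against the left stop as seen from its position, so fully arrested.
- **Castings:** both stand in the tray with boss tops at about 46 mm, as they should. The square is at (544, 407) mm and the oblong at (464, 414) mm. Both are well inside the tray.
- **Arm:** the gripper was clear of everything.

**What disagreed:**
- The oblong master had slid from about (636, -242) to (652, -197) mm by the time I looked after re-arresting. The robot was not near it, and it stayed upright on its pan.
- On the first attempt to pick the oblong casting off the pan, the gripper was about 13 mm off in y, and about 2 N showed on the wrist. I lifted off and re-aligned. The beam was arrested at the time and the casting stayed upright.

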